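Blow-dry polished copper knobs in the drying basket

ROBOT

A 6-joint arm with a two-finger parallel gripper is mounted at the origin on the work surface. World frame = base frame: x ahead of the robot, y to its left, z up, the work surface at z = 0. Lengths are in m, angles in rad, forces in N, time in s.
With the tool pointing down it reaches from about 0.35 to 0.775 m from the base axis. Payload 7.3 kg.
Tool frame: the origin (TCP) lies on the centre line of the jaws, within the pads' length; the fingertips stand 14 mm ahead of it and the grasp point (between the pads) lies 5 mm behind it; z points along the fingers, y is the direction in which the jaws open and shut (so a half turn about z gives the same grasp; the last joint's range is limited). The gripper opens to 92 mm and grips with 3 to 60 N. Pads are 19 mm wide; open, the fingers measure 130 mm over their backs; the gripper's body (75 mm by 190 mm) begins 47 mm behind the grasp point.
Start: joints at [-1.415, 0.342, 1.524, -0, 1.275, -0.146], TCP at [0.156, -0.501, 0.241] pointing down, gripper open.
Joint ranges: [-2.53, 2.53], [-0.77, 2.02], [0.04, 2.7], [-1, 4.14], [0.28, 2.66], [-3.11, 3.11]. Speed limits (rad/s): [2.57, 2.57, 3.14, 3.14, 3.14, 3.14].

INTERFACE

Orientations are given as [roll, pitch, yaw] about the fixed x, y, z axes, in that order (R = Rz(yaw) Ry(pitch) Rx(roll)).
In Python, from cell import telemetry, cams, robot gives the robot as it stands.
- The arm moves only by the tool servo_tool, never from a script. Its argument "targets" is text: rows parted by semicolons, each of 4 numbers parted by spaces: the shift along the tool's x, y, z in mm, then the turn about the tool's z in rad. In form: x y z yaw; .... A call has 1 to 20 rows; each row shifts and turns the pose as measured when the row begins, along the tool's axes as they then stand; what a row does not reach is not made up. A row lasts 1/8 s, in which the tool goes at most 62.5 mm and 10.7 degrees, less where a joint would pass 70% of its speed; a pose out of reach is approached as far as the arm can. A call with a gripper value outside its range is refused whole. "hand" is the opening, from 0 (shut) to 1 (fully open), set as the call begins (left out, the last holds). The fingers move at their own pace and stop on an object; "squeeze" is the grip in N (left out, the last holds). Time passes only in rows, so rows that do not move let the fingers close. It gives the time, the measured TCP pose, the force and the opening at its end, in the units of the state.
- telemetry.observe(): the state, without advancing time (a new reading comes with each control period).
- cams.read_camera(name): name is "scene" or "top"; returns a dict with "color" (384x512x3 uint8, red, green, blue), "K" (3x3 intrinsics, pixels), "R" (3x3) and "t" (3): a world point X has camera coordinates R X + t. Camera axes: x right, y down, z forward; pixel columns grow to the right and rows downward; lengths in m; the calibration is good to about 2 mm. A picture is of the moment at which its call begins. There is no depth.
- robot.hand_in(): hands the job in, once; it reports no verdict.
Trained networks look in a picture, given as the dict that the camera call returned (one of the last four; its "shot" number tells which), for a name from the list of things; names that differ only in an ending like _2 or _b are one class to them, and where a whole thing is asked for, a point or a joint stands for the part that bears it (a point fixed in the world has none). Each returns a list of dicts, best first, with "score" (0 to 1); they miss things now and then, are a little off and sometimes report something else, mostly with a low value. They report only what shows in the picture. A call takes as long as a camera call. They do not tell look-alikes from the thing itself.
- cams.cut_out(picture, query): "region" (384x512 bool, what is visible of it) and "extent" ([centre column, centre row, width, height] in pixels, round what is visible of it).
The state is a dict: "time": time; "qpos": joint angles; "qvel": joint speeds; "joint_efforts": joint torques, N m; "tool_pos": TCP position; "tool_rot": TCP orientation; "contact_force": force on the tool from outside, world axes, zero at the start; "torque": the same for the moment, N m; "opening": finger opening in m.
Only numpy, scipy, OpenCV 4.12 (cv2) and the standard library are available. Lean on these libraries where they do the work, as an engineer would, in place of code of your own. Each camera call takes 0.05 s, during which the arm holds its last target.

TASK

Lower every copper knob on the felt mat gently into the drying basket (do not drop them in), then hang the loaded basket by its bail on the hook of the drip stand and let go of it. While it hangs there, squeeze the blow gun's trigger past its pressure point into full blast for two seconds, and let it go; then take the basket off the hook and set it down upright in the middle of the felt mat with all the knobs still in it, leaving everything else on the bench where it is.

Things in the scene. Friction and masses are not known exactly. Their poses are not given: they have to be found in the camera images.
- knob1_center (a point): Polished copper ball knob: a ball 36 mm across on a weighted round brass foot 30 mm across and 10 mm high, 40 mm high overall, about 60 g. The point is the centre of the ball, 22 mm above the flat foot (z: the knob's own upward axis). Stands on the felt mat at first. May be absent: 2 to 4 of the four are there.
- knob2_center (a point): Polished copper ball knob: a ball 36 mm across on a weighted round brass foot 30 mm across and 10 mm high, 40 mm high overall, about 60 g. The point is the centre of the ball, 22 mm above the flat foot (z: the knob's own upward axis). Stands on the felt mat at first. May be absent: 2 to 4 of the four are there.
- knob3_center (a point): Polished copper ball knob: a ball 36 mm across on a weighted round brass foot 30 mm across and 10 mm high, 40 mm high overall, about 60 g. The point is the centre of the ball, 22 mm above the flat foot (z: the knob's own upward axis). Stands on the felt mat at first. May be absent: 2 to 4 of the four are there.
- knob4_center (a point): Polished copper ball knob: a ball 36 mm across on a weighted round brass foot 30 mm across and 10 mm high, 40 mm high overall, about 60 g. The point is the centre of the ball, 22 mm above the flat foot (z: the knob's own upward axis). Stands on the felt mat at first. May be absent: 2 to 4 of the four are there.
- basket: Aluminium tub 226 (its x) by 166 (y) by 75 mm high, walls and floor 4 mm, about 0.4 kg; a divider 26 mm high across the middle (x = 0) makes two halves. A fixed bail of 7 mm bar arches over x = 0, from the walls at y = +-81 up to 105 mm, then sloping to a peak at 148 mm; knobs go in on either side of it. Origin: centre of the underside, z up. At first it stands on the table.
- basket_grip (a point): Where to grasp the upright wooden grip on the bail's peak: a block 20 mm thick (basket x) by 40 mm wide (basket y), from 149.5 to 195.5 mm above the basket's underside. The point is 182 mm above the underside, 34 mm above the bail's peak. Axes as the basket's.
- basket_bail (a point): Centre line of the bail bar at its peak, 148 mm above the basket's underside; the underside of the bar is 3.5 mm lower. The hook passes under the bar here, along the basket's x axis.
- drip_stand: Fixed steel drip stand: an 18 mm round column at its origin (table level), 219 mm high, on a dark foot plate; from its top a 10 mm round hook arm runs level 200 mm along the stand's -x axis, with a shallow dip at the seat and an upturned tip. A flat grey drip tray 3 mm high lies below the arm.
- hook_seat (a point): Centre line of the hook arm at the bottom of its 4 mm dip, 150 mm from the column along the stand's -x, 215 mm above the table. A hanging bail rests here, its peak centre line about 8.5 mm higher. Axes as the stand's.
- hook_tip (a point): Centre of the rounded tip of the upturned end of the hook, 50 mm out from the seat (stand's -x), 235 mm above the table, 5 mm radius.
- mat: Grey felt mat, fixed to the table, 260 x 260 mm, 3 mm thick. Origin: centre of its underside.
- blow_gun: Two-stage air blow gun, fixed, clamped on its side 100 mm above the table: grey handle 26 mm thick (y -13 to 13) and 24 mm high, along the gun's -x to x = -90 mm; nozzle along +y. An orange trigger bar (x -71 to -27 mm, 22 mm high) stands beside the handle; its outer face is at y = 37 mm when released and slides towards the handle (-y). Origin: table level.
- gun_squeeze (a point): Point for squeezing handle and trigger together from above: 100 mm above the table, midway between the handle's back face (gun y = -13) and the released trigger's outer face (y = 37), which are 50 mm apart. The squeeze is along the gun's y axis. Axes as the gun's.
- trigger_stage1 (a joint): First-stage travel of the trigger, 0 released to 0.005 m at the pressure point; soft spring, about 1.6 to 3.6 N.
- trigger_stage2 (a joint): Further, second-stage travel past the pressure point, 0 to 0.007 m; a stiffer spring that gives at about 8 N and takes about 13.6 N at the end. Full blast is with this stage pressed more than 4 mm; handle and trigger together are then 38 to 41 mm thick. It springs back when let go.
- hammer: Bystander, not to be disturbed: a steel hammer, about 240 mm long, lying.
- brush: Bystander, not to be disturbed: a small brush, 150 mm long, lying.
- jar: Bystander, not to be disturbed: an amber glass jar with a steel lid, 68 mm across, 90 mm high.
- tin: Bystander, not to be disturbed: a green tin, 60 mm across, 50 mm high.
- wood_block: Bystander, not to be disturbed: a wooden block, 90 x 50 x 40 mm.
- chasing_punch: Bystander, not to be disturbed: a dark steel chasing punch, 10 mm thick and about 110 mm long, lying.
- salt_bowl: Bystander, not to be disturbed: a white ceramic bowl, 90 mm across, 40 mm high.
Not all that is in view belongs to the job. What is shaped like the part that bears knob1_center but pink is not meant.

How it is judged:
On the way, in this order (a step that is already met when the one before it is completed fails the run):
1. all knobs lie in the basket on the bench, released (x of knob1_center in the frame of basket between -0.113 and 0.113 m and y of knob1_center in the frame of basket between -0.083 and 0.083 m and z of knob1_center in the frame of basket between 0.01 and 0.075 m and linear speed of each of knob1, knob2, knob3, knob4 below 0.05 m/s and contact force between the fingers and knob1 below 0.1 N and x of knob2_center in the frame of basket between -0.113 and 0.113 m and y of knob2_center in the frame of basket between -0.083 and 0.083 m and z of knob2_center in the frame of basket between 0.01 and 0.075 m and contact force between the fingers and knob2 below 0.1 N and x of knob3_center in the frame of basket between -0.113 and 0.113 m and y of knob3_center in the frame of basket between -0.083 and 0.083 m and z of knob3_center in the frame of basket between 0.01 and 0.075 m and contact force between the fingers and knob3 below 0.1 N and x of knob4_center in the frame of basket between -0.113 and 0.113 m and y of knob4_center in the frame of basket between -0.083 and 0.083 m and z of knob4_center in the frame of basket between 0.01 and 0.075 m and contact force between the fingers and knob4 below 0.1 N and height (world z) of basket below 0.015 m and angle between basket's own z axis and vertical below 0.1 rad), for 0.2 s.
2. the basket hangs by its bail on the hook, let go, with all knobs in it (x of basket_bail in the frame of drip_stand between -0.195 and -0.1 m and y of basket_bail in the frame of drip_stand between -0.025 and 0.025 m and height (world z) of basket_bail above 0.21 m and contact force between basket and drip_stand above 1.5 N and angle between basket's own z axis and vertical below 0.45 rad and contact force between the fingers and basket below 0.1 N and x of knob1_center in the frame of basket between -0.113 and 0.113 m and y of knob1_center in the frame of basket between -0.083 and 0.083 m and z of knob1_center in the frame of basket between 0.01 and 0.075 m and x of knob2_center in the frame of basket between -0.113 and 0.113 m and y of knob2_center in the frame of basket between -0.083 and 0.083 m and z of knob2_center in the frame of basket between 0.01 and 0.075 m and x of knob3_center in the frame of basket between -0.113 and 0.113 m and y of knob3_center in the frame of basket between -0.083 and 0.083 m and z of knob3_center in the frame of basket between 0.01 and 0.075 m and x of knob4_center in the frame of basket between -0.113 and 0.113 m and y of knob4_center in the frame of basket between -0.083 and 0.083 m and z of knob4_center in the frame of basket between 0.01 and 0.075 m and linear speed of basket below 0.08 m/s), for 0.4 s.
3. the trigger is held in its second stage (more than 4 mm) for 1.5 s while the basket hangs (x of basket_bail in the frame of drip_stand between -0.195 and -0.1 m and y of basket_bail in the frame of drip_stand between -0.025 and 0.025 m and height (world z) of basket_bail above 0.21 m and contact force between basket and drip_stand above 1.5 N and angle between basket's own z axis and vertical below 0.45 rad and contact force between the fingers and basket below 0.1 N and x of knob1_center in the frame of basket between -0.113 and 0.113 m and y of knob1_center in the frame of basket between -0.083 and 0.083 m and z of knob1_center in the frame of basket between 0.01 and 0.075 m and x of knob2_center in the frame of basket between -0.113 and 0.113 m and y of knob2_center in the frame of basket between -0.083 and 0.083 m and z of knob2_center in the frame of basket between 0.01 and 0.075 m and x of knob3_center in the frame of basket between -0.113 and 0.113 m and y of knob3_center in the frame of basket between -0.083 and 0.083 m and z of knob3_center in the frame of basket between 0.01 and 0.075 m and x of knob4_center in the frame of basket between -0.113 and 0.113 m and y of knob4_center in the frame of basket between -0.083 and 0.083 m and z of knob4_center in the frame of basket between 0.01 and 0.075 m and value of joint trigger_stage2 above 0.004 m), for 1.5 s.
At the end, for the whole second after the job is handed in: The basket stands upright (within 4.5 degrees) and at rest on the felt mat, its middle within 50 mm of the mat's middle, with every present knob inside it below the rim, and the trigger is fully released (x of knob1_center in the frame of basket between -0.113 and 0.113 m and y of knob1_center in the frame of basket between -0.083 and 0.083 m and z of knob1_center in the frame of basket between 0.01 and 0.075 m and linear speed of each of knob1, knob2, knob3, knob4 below 0.05 m/s and contact force between the fingers and knob1 below 0.1 N and x of knob2_center in the frame of basket between -0.113 and 0.113 m and y of knob2_center in the frame of basket between -0.083 and 0.083 m and z of knob2_center in the frame of basket between 0.01 and 0.075 m and contact force between the fingers and knob2 below 0.1 N and x of knob3_center in the frame of basket between -0.113 and 0.113 m and y of knob3_center in the frame of basket between -0.083 and 0.083 m and z of knob3_center in the frame of basket between 0.01 and 0.075 m and contact force between the fingers and knob3 below 0.1 N and x of knob4_center in the frame of basket between -0.113 and 0.113 m and y of knob4_center in the frame of basket between -0.083 and 0.083 m and z of knob4_center in the frame of basket between 0.01 and 0.075 m and contact force between the fingers and knob4 below 0.1 N and horizontal distance between basket and mat below 0.05 m and height (world z) of basket below 0.012 m and angle between basket's own z axis and vertical below 0.08 rad and linear speed of basket below 0.03 m/s and contact force between the fingers and basket below 0.1 N and value of joint trigger_stage1 below 0.0015 m and value of joint trigger_stage2 below 0.001 m); the robot touches nothing.
It fails at once if a knob is pressed or struck hard (over 15 N) against the basket or another knob (contact force between any of knob1, knob2, knob3, knob4 and basket above 15 N or contact force between knob1 and knob2 above 15 N or contact force between any of knob1, knob2 and knob3 above 15 N or contact force between any of knob1, knob2, knob3 and knob4 above 15 N).
It fails at once if a knob let go by the fingers falls into the basket (a free fall of about 37 mm or more) ((x of knob1_center in the frame of basket between -0.113 and 0.113 m and y of knob1_center in the frame of basket between -0.083 and 0.083 m and z of knob1_center in the frame of basket between 0.01 and 0.075 m and contact force between the fingers and knob1 below 0.1 N and horizontal distance between the grasp point and knob1_center below 0.05 m and linear speed of knob1 above 0.85 m/s) or (x of knob2_center in the frame of basket between -0.113 and 0.113 m and y of knob2_center in the frame of basket between -0.083 and 0.083 m and z of knob2_center in the frame of basket between 0.01 and 0.075 m and contact force between the fingers and knob2 below 0.1 N and horizontal distance between the grasp point and knob2_center below 0.05 m and linear speed of knob2 above 0.85 m/s) or (x of knob3_center in the frame of basket between -0.113 and 0.113 m and y of knob3_center in the frame of basket between -0.083 and 0.083 m and z of knob3_center in the frame of basket between 0.01 and 0.075 m and contact force between the fingers and knob3 below 0.1 N and horizontal distance between the grasp point and knob3_center below 0.05 m and linear speed of knob3 above 0.85 m/s) or (x of knob4_center in the frame of basket between -0.113 and 0.113 m and y of knob4_center in the frame of basket between -0.083 and 0.083 m and z of knob4_center in the frame of basket between 0.01 and 0.075 m and contact force between the fingers and knob4 below 0.1 N and horizontal distance between the grasp point and knob4_center below 0.05 m and linear speed of knob4 above 0.85 m/s)).
It fails at once if the basket is tipped by more than 45 degrees (angle between basket's own z axis and vertical above 0.8 rad).
It fails at once if a bystander is moved by more than 30 mm (distance of any of hammer, brush, jar, tin, wood_block, chasing_punch, salt_bowl from where it was at the start of the episode above 0.03 m).
Of knob1, knob2, knob3, knob4 only 2 to 4 are there at a start; the rules pass over those that are not, and their reading is None.
At some moment in a run one of knob1, knob2, knob3, knob4 may be knocked a few centimetres aside while the robot is not near it.
It also fails if it takes over 210 s, if anything falls off the work surface, if the arm or the gripper's body presses on something with over 40 N, if the wrist force passes 120 N, or if a joint passes its speed limit or range.

## Working session

There is one attempt and no reset: what is moved stays moved. The work goes in short steps, Python scripts to look and compute and a tool call to move; the robot and the scene stay as the last step left them, time stands still between calls to the robot, and variables do not carry over. Pictures are saved under pics/ and viewed, and the job is handed in when it is done.

Besides the shell and the picture viewer there is one more tool, called after "Call:" by a JSON object that holds its "fn" and its "kwargs", one argument or row to a line. servo_tool: Moves the arm, as the interface text tells. Its arguments: {"type":"object","properties":{"targets":{"type":"string"},"hand":{"type":"number"},"squeeze":{"type":"number"}},"required":["targets"]}

```bash
ls; mkdir -p pics
python3 - <<'E'
from cell import telemetry,cams,robot
import cv2
print(telemetry.observe())
for n in("scene","top"):
    p=cams.read_camera(n); print(n,p["K"],p["R"],p["t"],p["shot"])
    cv2.imwrite(f"pics/{n}0.png",p["color"][:,:,::-1])
E
```

```text
pics
{'time': 0.0, 'qpos': array([-1.41498460e+00,  3.42734671e-01,  1.52503174e+00,  9.42101478e-06,
        1.27540337e+00, -1.46034299e-01]), 'qvel': array([ 7.98515716e-04,  6.23478476e-04,  1.78894202e-03, -5.94727123e-05,
       -4.64994110e-04, -8.97848136e-04]), 'joint_efforts': array([ 2.56048981e-03, -4.31234980e+01, -2.44224536e+01,  7.19659659e-02,
        5.58728515e-02, -1.49826355e-04]), 'tool_pos': array([ 0.15601868, -0.50086923,  0.24003361]), 'tool_rot': array([-3.14003363e+00, -2.38408915e-04,  3.01843091e-01]), 'contact_force': array([ 0.64788853, -0.18142701,  0.34426022]), 'torque': array([-0.01593292,  0.01949414, -0.04085313]), 'opening': 0.0917958714591694}
scene [[356.02564337   0.         257.72910685]
 [  0.         356.02564337 191.66545882]
 [  0.           0.           1.        ]] [[-0.01032327  0.99965071  0.02432861]
 [ 0.56260991  0.02592015 -0.82631607]
 [-0.82665805  0.00515724 -0.56268097]] [-1.03362729e-03 -1.72757537e-01  1.70156708e+00] 1
top [[416.40952609   0.         249.07419548]
 [  0.         416.40952609 190.50219255]
 [  0.           0.           1.        ]] [[-0.00230159 -0.9999599   0.00865432]
 [-0.99449964  0.00138261 -0.10473087]
 [ 0.1047147  -0.00884777 -0.99446294]] [-0.02756081  0.53614265  1.60146982] 2
```

View pics/scene0.png

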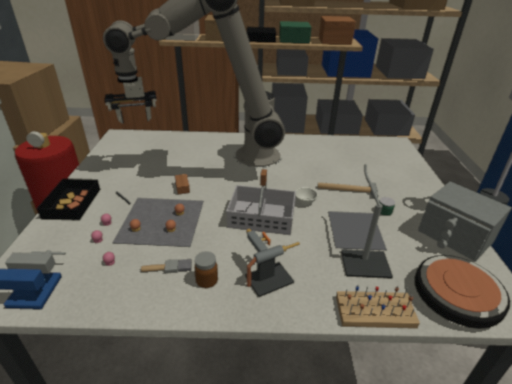

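View pics/top0.png

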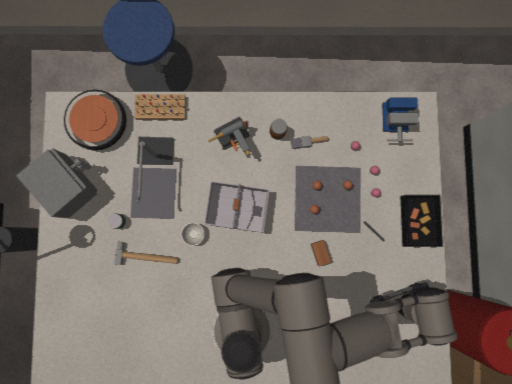

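The scene shows three copper knobs on the mat, with the pink ones off it. The basket is mid-table and the drip stand is at left in the top view (col 140-175, row 150-210). The gun is near (237,135).

```bash
cat > h.py <<'E'
from cell import telemetry,cams,robot
import cv2, numpy as np
def w(p,u,v,z):
    d=p["R"].T@np.linalg.inv(p["K"])@np.array([u,v,1.]); c=-p["R"].T@p["t"]
    s=(z-c[2])/d[2]; return c+s*d
def pr(p,X):
    c=p["R"]@np.asarray(X,float)+p["t"]; q=p["K"]@c; return q[:2]/q[2]
def ray(p,u,v):
    d=p["R"].T@np.linalg.inv(p["K"])@np.array([u,v,1.]); return -p["R"].T@p["t"], d/np.linalg.norm(d)
def tri(p1,u1,p2,u2):
    c1,d1=ray(p1,*u1); c2,d2=ray(p2,*u2)
    A=np.stack([d1,-d2],1); s=np.linalg.lstsq(A,c2-c1,rcond=None)[0]
    a=c1+s[0]*d1; b=c2+s[1]*d2; return (a+b)/2, np.linalg.norm(a-b)
def cen(r): 
    ys,xs=np.nonzero(r); return np.array([xs.mean(),ys.mean()])
def save(p,name,box=None,k=3):
    im=p["color"][:,:,::-1]
    if box is not None: x0,y0,x1,y1=box; im=im[y0:y1,x0:x1]
    cv2.imwrite("pics/"+name,cv2.resize(im,None,fx=k,fy=k,interpolation=cv2.INTER_CUBIC))
E
python3 - <<'E'
from h import *
for n in("top","scene"):
    p=cams.read_camera(n)
    for q,z in(("knob1_center",.025),("basket",.04),("basket_grip",.17),("drip_stand",.1),("mat",.003),("blow_gun",.1),("hammer",.01),("jar",.045),("tin",.025),("salt_bowl",.02),("brush",.01),("wood_block",.02),("chasing_punch",.005)):
        for d in cams.cut_out(p,q)[:7]:
            e=d["extent"]; c=cen(d["region"])
            rc=cv2.minAreaRect(np.argwhere(d["region"])[:,::-1].astype(np.float32))
            print(n,q,round(d["score"],2),np.round(c,1),np.round(e),np.round(w(p,*c,z),3),np.round(rc[1],0),round(rc[2]))
    if n=="top": save(p,"t1.png",(100,80,360,280))
    else: save(p,"s1.png",(110,150,410,310),2.6)
E
```

```text
top knob1_center 0.54 [355.1 145.2] [357. 147.  14.  12.] [ 0.717 -0.45   0.025] [9. 8.] 0
top knob1_center 0.5 [347.3 184.6] [348. 185.   8.   4.] [ 0.559 -0.415  0.025] [5. 6.] 90
top knob1_center 0.26 [192.6 233.9] [194. 234.  24.  24.] [0.368 0.191 0.025] [22. 22.] 45
top basket 0.95 [236.8 206.5] [239. 207.  60.  54.] [0.473 0.019 0.04 ] [61. 45.] 9
top basket 0.18 [233.6 134.7] [231. 137.  41.  41.] [0.756 0.032 0.04 ] [43. 34.] 15
top basket_grip 0.39 [116.3 220.8] [118. 223.  20.  17.] [0.414 0.442 0.17 ] [17. 14.] 0
top basket_grip 0.32 [232.8 134.5] [228. 137.  38.  37.] [0.725 0.031 0.17 ] [40. 32.] 10
top drip_stand 0.59 [320.8 252.2] [321. 253.  21.  24.] [ 0.299 -0.292  0.1  ] [23. 13.] 72
top drip_stand 0.55 [153.9 179. ] [155. 178.  47.  80.] [0.572 0.328 0.1  ] [44. 83.] 3
top mat 0.7 [328.3 199. ] [330. 199.  65.  70.] [ 0.504 -0.344  0.003] [66. 64.] 90
top mat 0.35 [233.4 134.6] [230. 134.  40.  39.] [0.765 0.034 0.003] [41. 34.] 13
top blow_gun 0.61 [316.8 185.1] [317. 186.   6.  12.] [ 0.549 -0.282  0.1  ] [8. 8.] 90
top blow_gun 0.55 [233.7 134.5] [230. 136.  4
[... 2074 characters left out ...]
mer 0.36 [123.5 197.8] [124. 197.  11.  10.] [ 0.388 -0.513  0.01 ] [16.  4.] 45
scene jar 0.91 [205.5 269.8] [205. 270.  23.  34.] [ 0.781 -0.143  0.045] [35. 23.] 90
scene tin 0.71 [170.  265.9] [165. 266.  52.  14.] [ 0.75  -0.255  0.025] [14. 51.] 85
scene tin 0.48 [386.5 205.8] [386. 207.  16.  18.] [0.416 0.492 0.025] [18. 15.] 90
scene salt_bowl 0.72 [305.8 194.9] [307. 195.  22.  20.] [0.35  0.193 0.02 ] [17. 22.] 90
scene brush 0.91 [168.4 266.1] [166. 265.  53.  13.] [ 0.737 -0.264  0.01 ] [13. 50.] 90
scene wood_block 0.6 [181.9 183.7] [182. 183.  13.  24.] [ 0.293 -0.305  0.02 ] [21. 14.] 90
scene wood_block 0.34 [261.  207.8] [259. 203.  67.  65.] [0.443 0.017 0.02 ] [67. 63.] 7
```

View pics/t1.png

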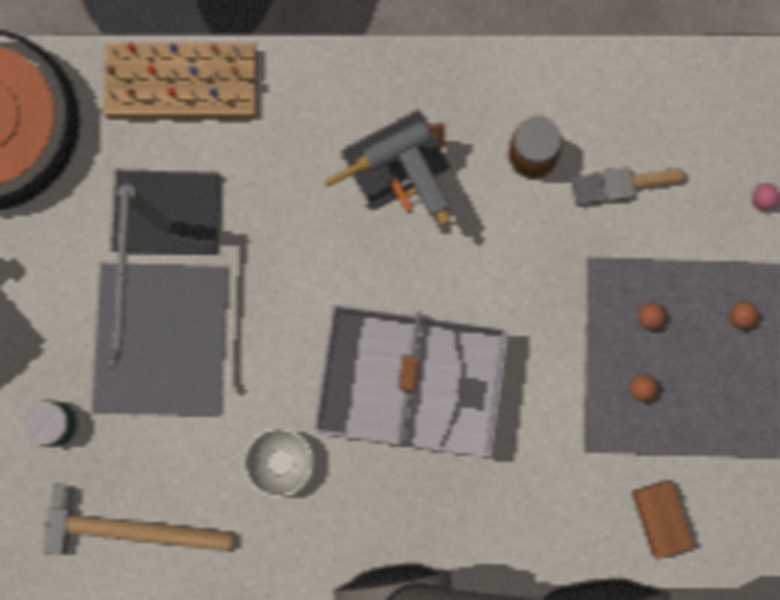

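View pics/s1.png

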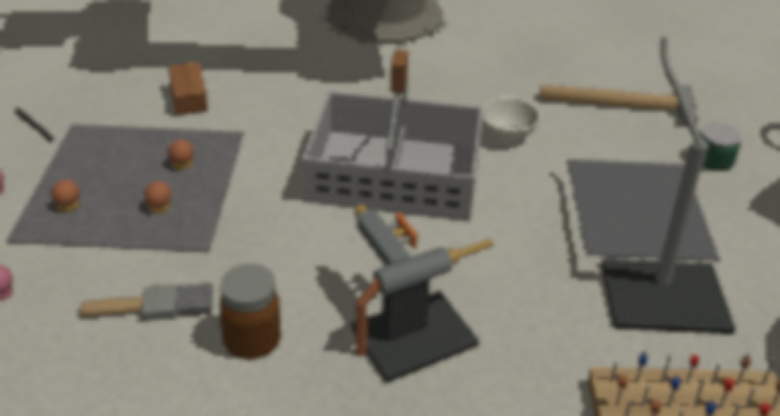

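```bash
cat >> h.py <<'E'
def copper(p,box):
    x0,y0,x1,y1=box
    hsv=cv2.cvtColor(p["color"],cv2.COLOR_RGB2HSV)
    m=((hsv[:,:,0]<16)&(hsv[:,:,1]>110)&(hsv[:,:,2]>50)).astype(np.uint8)
    k=np.zeros_like(m);k[y0:y1,x0:x1]=m[y0:y1,x0:x1]
    n,l,s,c=cv2.connectedComponentsWithStats(k)
    return [(s[i,4],c[i],s[i,:4]) for i in range(1,n) if s[i,4]>12]
def knobs(t,s,z=.025,tb=(290,160,365,235),sb=(110,190,210,250)):
    for nm,p,b in(("t",t,tb),("s",s,sb)):
        for a,c,e in copper(p,b): print(nm,a,np.round(c,1),e,np.round(w(p,*(e[:2]+(e[2:]-1)/2),z),4))
E
python3 - <<'E'
from h import *
t=cams.read_camera("top");s=cams.read_camera("scene")
knobs(t,s)
# mat corners
f=lambda L,z,p:print(np.round([w(p,100+a/3,80+b/3,z)[:2] for a,b in L],3).tolist())
print("rim");f([(333,305),(507,331),(494,458),(318,433)],.075,t)
print("floorish mat");f([(587,258),(585,451)],.003,t)
print("stand top,tip");f([(124,190)],.219,t);f([(113,362)],.235,t)
print("tray corners");f([(102,264),(228,266),(222,415),(93,411)],.003,t)
print("plate");f([(115,170),(221,172),(219,254),(111,252)],.005,t)
for d in cams.cut_out(t,"mat")[:1]:
    rc=cv2.minAreaRect(np.argwhere(d["region"])[:,::-1].astype(np.float32));print(np.round([w(t,*x,.003)[:2] for x in cv2.boxPoints(rc)],3).tolist())
for q,n in(("basket",0),("drip_stand",0)):
    pass
# grip triangulate
print("grip", tri(t,(100+409/3,80+373/3),s,(110+400/2.6,150+72/2.6)))
save(t,"t2.png",(200,170,280,240),8); save(s,"s2.png",(215,160,305,240),8)
save(t,"t3.png",(200,110,270,165),10); save(s,"s3.png",(235,225,305,295),8)
save(t,"t4.png",(125,125,185,225),6);save(s,"s4.png",(320,150,400,280),4.5)
E
```

```text
t 56 [316.8 184.8] [313 181   9   9] [ 0.5578 -0.2958  0.025 ]
t 56 [347.5 184.7] [344 181   8   8] [ 0.5597 -0.416   0.025 ]
t 56 [314.1 208.7] [310 205   9   8] [ 0.4653 -0.2822  0.025 ]
s 32 [182.6 191. ] [178 190  11   4] [ 0.3559 -0.2881  0.025 ]
s 66 [179.2 208.2] [175 204   9   9] [ 0.4631 -0.2831  0.025 ]
s 74 [134.6 223.9] [130 220  10   9] [ 0.5603 -0.417   0.025 ]
s 73 [170.2 224.6] [166 220   9  10] [ 0.5581 -0.2957  0.025 ]
rim
[[0.565, 0.117], [0.532, -0.104], [0.372, -0.086], [0.403, 0.134]]
floorish mat
[[0.637, -0.216], [0.381, -0.209]]
stand top,tip
[[0.682, 0.348]]
[[0.48, 0.352]]
tray corners
[[0.63, 0.43], [0.627, 0.263], [0.429, 0.267], [0.434, 0.437]]
plate
[[0.757, 0.415], [0.754, 0.274], [0.643, 0.275], [0.645, 0.418]]
[[0.637, -0.213], [0.637, -0.474], [0.374, -0.466], [0.374, -0.209]]
grip (array([0.47173471, 0.02039896, 0.17053745]), np.float64(0.004501922425863683))
```

View pics/t2.png

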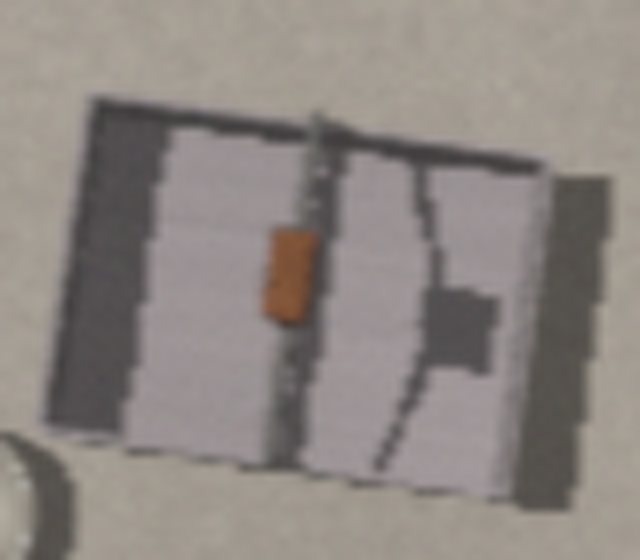

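View pics/s2.png

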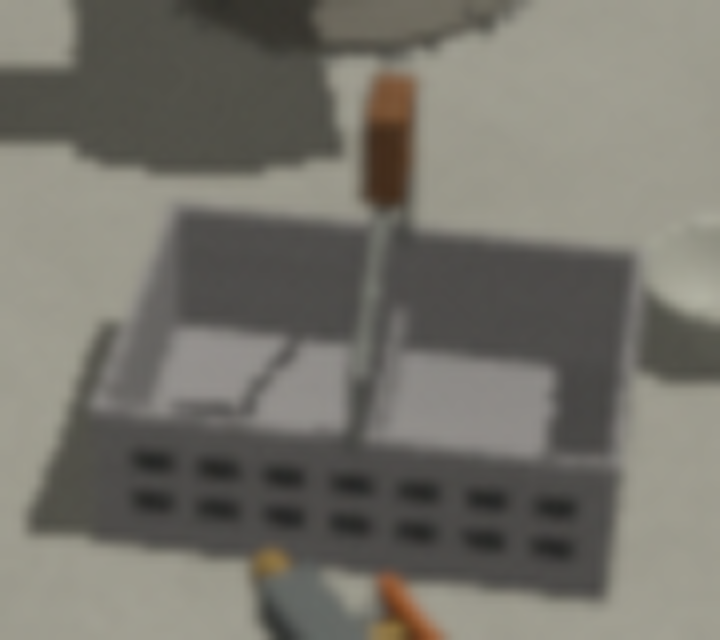

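View pics/t3.png

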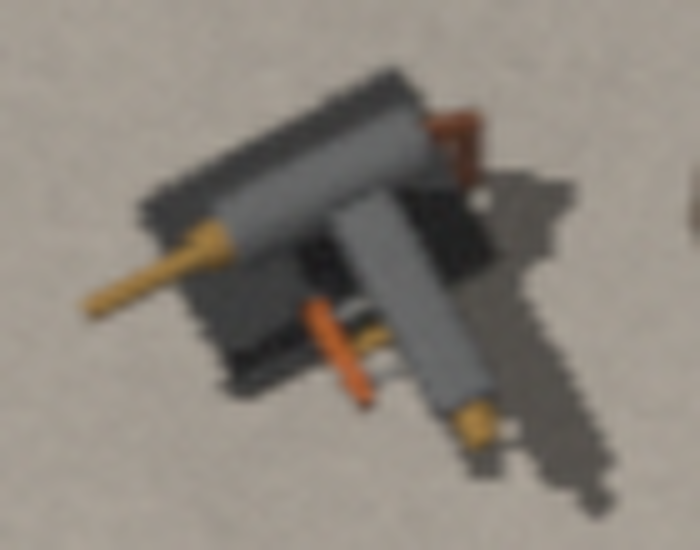

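View pics/s3.png

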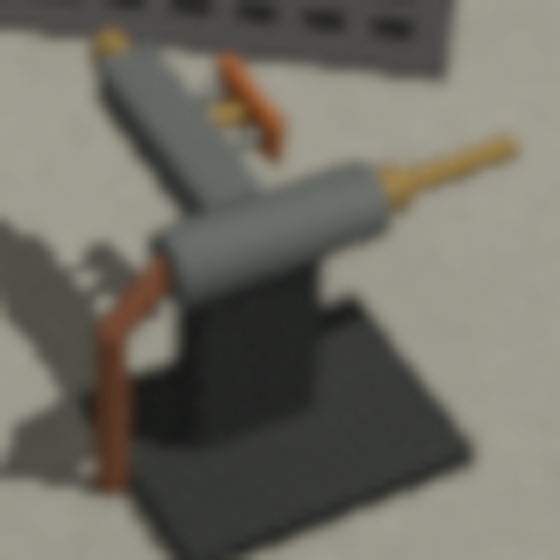

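View pics/t4.png

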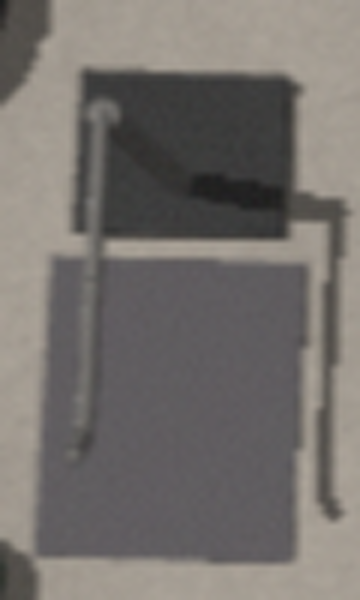

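View pics/s4.png

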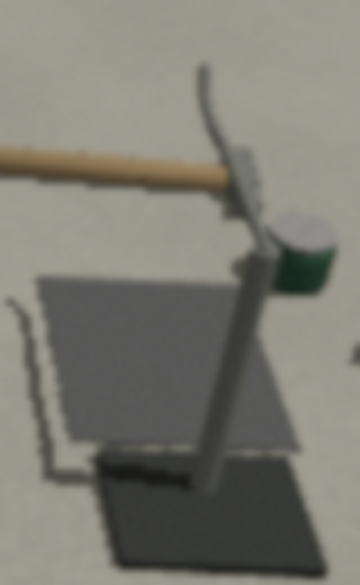

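Run:
```python
from h import *
from scipy.optimize import least_squares
t=cams.read_camera("top");s=cams.read_camera("scene")
def px(l,x0,y0,k): return [(x0+(a+.5)/k-.5,y0+(b+.5)/k-.5) for a,b in l]
def fit(obs,x0):
    def P(q,m): c,s_=np.cos(q[2]),np.sin(q[2]); return [q[0]+c*m[0]-s_*m[1],q[1]+s_*m[0]+c*m[1],m[2]]
    f=lambda q:np.concatenate([pr(p,P(q,m))-u for p,m,u in obs])
    r=least_squares(f,x0,loss="soft_l1"); print(np.round(r.x,4)); print(np.round(f(r.x).reshape(-1,2),1).tolist()); return r.x
# basket: x axis ~ world +y ; 'left' in top = +y = +x basket; 'up' = +x world = -y basket
R=[(.113,-.083,.075),(-.113,-.083,.075),(-.113,.083,.075),(.113,.083,.075)]
o=[(t,m,np.array(u)) for m,u in zip(R,px([(92,95),(550,160),(510,498),(45,432)],200,170,8))]
# scene: right=+y, back = -x world
Rs=[(-.113,.083,.075),(.113,.083,.075),(.113,-.083,.075),(-.113,-.083,.075),(.113,-.083,0)]
o+=[(s,m,np.array(u)) for m,u in zip(Rs,px([(172,207),(640,250),(620,465),(93,408),(605,598)],215,160,8))]
for p,b,n in((t,(225,190,250,215),"t"),(s,(250,165,275,190),"s")):
    print(n,[(a,np.round(c,1),e) for a,c,e in copper(p,b)])
c=[c for a,c,e in copper(t,(225,190,250,215))][0]
c2=[c for a,c,e in copper(s,(250,165,275,190))][0]
q=fit(o,[.47,.018,1.43])
print("grip top/mid from top cam",w(t,*c,.19),"scene",w(s,*c2,.175))
g=[(t,(-.027,.033,.111),px([(313,300)],200,110,10)[0]),(t,(-.071,.033,.111),px([(368,405)],200,110,10)[0]),(t,(-.09,0,.112),px([(463,400)],200,110,10)[0]),
(s,(-.071,.033,.111),px([(228,56)],235,225,8)[0]),(s,(-.027,.033,.111),px([(274,126)],235,225,8)[0]),(s,(-.09,0,.112),px([(118,52)],235,225,8)[0])]
q=fit([(a,b,np.array(c)) for a,b,c in g],[.78,.04,.43])
c,s_=np.cos(q[2]),np.sin(q[2]); m=(-.049,.012); print("squeeze",q[0]+c*m[0]-s_*m[1],q[1]+s_*m[0]+c*m[1])
d=[(t,(0,0,.222),px([(102,108)],125,125,6)[0]),(t,(-.2,0,.235),px([(74,455)],125,125,6)[0]),
(s,(0,0,.222),px([(262,248)],320,150,4.5)[0]),(s,(-.2,0,.236),px([(203,68)],320,150,4.5)[0])]
q=fit([(a,b,np.array(c)) for a,b,c in d],[.68,.35,0])
for tpx,spx in((d[0][2],d[2][2]),(d[1][2],d[3][2])): print(tri(t,tpx,s,spx))
```

```text
t [(np.int32(51), array([235.9, 204. ]), array([233, 199,   6,  11], dtype=int32))]
s [(np.int32(62), array([263.2, 177. ]), array([261, 170,   5,  15], dtype=int32))]
[0.4703 0.0189 1.4358]
[[-0.8, -0.4], [0.8, -0.7], [0.2, 0.5], [-1.2, 0.8], [-0.7, -0.9], [0.4, -0.3], [-0.1, 0.2], [-0.4, 0.1], [0.1, 0.6]]
grip top/mid from top cam [0.47141337 0.01923756 0.19      ] scene [0.47459606 0.0203225  0.175     ]
[0.7605 0.0237 0.4882]
[[0.0, -0.3], [0.0, -0.6], [0.7, 0.2], [-0.6, -0.2], [0.7, -0.1], [0.5, -0.5]]
squeeze 0.7116325225522057 0.011317801552849038
[ 0.6819  0.3459 -0.0382]
[[0.3, 0.6], [0.3, -0.3], [0.3, -0.3], [0.3, 0.4]]
(array([0.68355516, 0.34572991, 0.2223304 ]), np.float64(0.0021589843727247583))
(array([0.48070704, 0.3534229 , 0.2368018 ]), np.float64(0.0011999693208575106))
```

Add to h.py:
```python
def go(x,y,z,yaw=None,n=None):
    o=telemetry.observe(); p=o["tool_pos"]; a=o["tool_rot"][2]
    dx,dy,dz=x-p[0],y-p[1],z-p[2]
    d=np.array([np.cos(a)*dx+np.sin(a)*dy, np.sin(a)*dx-np.cos(a)*dy, -dz])*1000
    print("pos",np.round(p,4),"rot",np.round(o["tool_rot"],3),"F",np.round(o["contact_force"],1),"open",round(o["opening"],4),"t",round(o["time"],2))
    print("shift mm",np.round(d,1),"dist",round(np.linalg.norm(d)), "" if yaw is None else f"turn {a-yaw:.3f}")
    if n: print("per row",np.round(d/n,1))
```

```text
(no output)
```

Call:
{"fn": "servo_tool", "kwargs": {
  "targets": "0 0 0 -0.162;0 0 0 -0.162;0 0 0 -0.162;0 0 0 -0.162;0 0 0 -0.162;0 0 0 -0.162;0 0 0 -0.162",
  "hand": 0.65,
  "squeeze": 12
}}

```text
time: 2.62
tool_pos: [0.1561, -0.5013, 0.2408]
tool_rot: [3.141, 0.0, 1.472]
contact_force: [0.6, -0.3, 0.7]
opening: 0.0595
```

```bash
python3 -c "
from h import *
go(.558,-.296,.12,1.436,10)"
```

```text
pos [ 0.1561 -0.5013  0.2408] rot [3.141 0.    1.472] F [ 0.6 -0.3  0.7] open 0.0595 t 2.62
shift mm [243.8 379.8 120.8] dist 467 turn 0.036
per row [24.4 38.  12.1]
```

Call:
{"fn": "servo_tool", "kwargs": {
  "targets": "24 38 12 0.036;24 38 12 0;24 38 12 0;24 38 12 0;24 38 12 0;24 38 12 0;24 38 12 0;24 38 12 0;24 38 12 0;20 30 8 0;0 0 0 0"
}}

```text
time: 4.0
tool_pos: [0.5682, -0.3117, 0.1204]
tool_rot: [3.141, 0.004, 1.435]
contact_force: [0.0, 0.2, -0.5]
opening: 0.0597
```

```bash
python3 -c "
from h import *
go(.558,-.296,.028,1.436,3)
t=cams.read_camera('top');s=cams.read_camera('scene');knobs(t,s)"
```

```text
pos [ 0.5682 -0.3117  0.1204] rot [3.141 0.004 1.435] F [ 0.   0.2 -0.5] open 0.0597 t 4.0
shift mm [ 14.2 -12.2  92.4] dist 94 turn -0.001
per row [ 4.7 -4.1 30.8]
s 36 [182.8 191.2] [178 190  11   4] [ 0.3559 -0.2881  0.025 ]
s 65 [179.1 208.1] [175 204   9   9] [ 0.4631 -0.2831  0.025 ]
s 81 [134.5 223.8] [130 219  10  10] [ 0.5576 -0.4178  0.025 ]
s 74 [170.1 224.6] [166 220   9  10] [ 0.5581 -0.2957  0.025 ]
```

Call:
{"fn": "servo_tool", "kwargs": {
  "targets": "14 -12 30 0;0 0 0 0;0 0 20 0;0 0 20 0;0 0 10 0;0 0 0 0"
}}

```text
time: 4.85
tool_pos: [0.5565, -0.3072, 0.0478]
tool_rot: [3.13, 0.012, 1.426]
contact_force: [0.7, 1.0, 0.1]
opening: 0.0595
```

```bash
python3 -c "
from h import *
go(.558,-.296,.028,1.436)"
```

```text
pos [ 0.5565 -0.3072  0.0478] rot [3.13  0.012 1.426] F [0.7 1.  0.1] open 0.0595 t 4.85
shift mm [11.3 -0.1 19.8] dist 23 turn -0.010
```

Call:
{"fn": "servo_tool", "kwargs": {
  "targets": "11 0 0 0;0 0 0 0;0 0 0 0"
}}

```text
time: 5.22
tool_pos: [0.5593, -0.2964, 0.0502]
tool_rot: [3.126, 0.014, 1.426]
contact_force: [-0.1, 0.6, -0.5]
opening: 0.0597
```

```bash
python3 -c "
from h import *
go(.558,-.296,.028,1.436)"
```

```text
pos [ 0.5593 -0.2964  0.0502] rot [3.126 0.014 1.426] F [-0.1  0.6 -0.5] open 0.0597 t 5.22
shift mm [ 0.2 -1.3 22.2] dist 22 turn -0.010
```

Call:
{"fn": "servo_tool", "kwargs": {
  "targets": "0 -1 12 0;0 0 10 0;0 0 0 0;0 0 0 0"
}}

```text
time: 5.72
tool_pos: [0.5583, -0.2965, 0.0262]
tool_rot: [3.127, 0.014, 1.426]
contact_force: [0.5, -0.2, -0.1]
opening: 0.0597
```

```bash
python3 -c "
from h import *
go(.558,-.296,.028,1.436)
t=cams.read_camera('scene');save(t,'a1.png',(110,170,220,250),7)"
```

```text
pos [ 0.5583 -0.2965  0.0262] rot [3.127 0.014 1.426] F [ 0.5 -0.2 -0.1] open 0.0597 t 5.72
shift mm [ 0.5 -0.3 -1.8] dist 2 turn -0.010
```

View pics/a1.png

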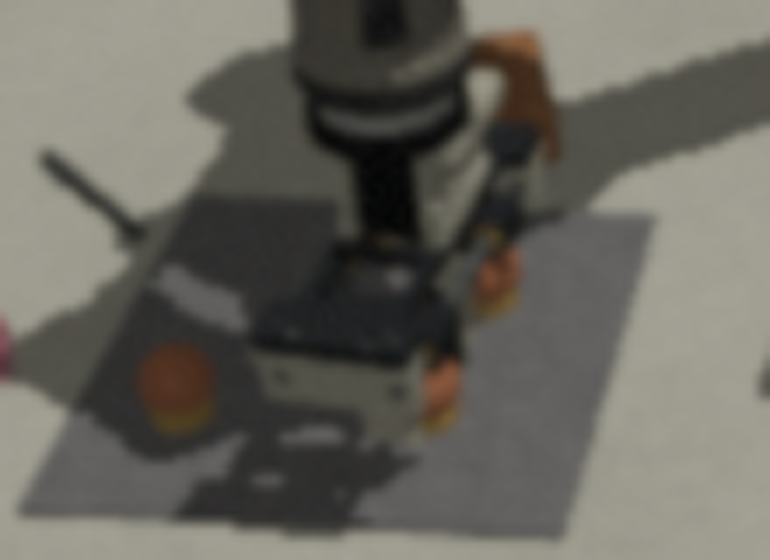

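```bash
python3 -c "
from h import *
t=cams.read_camera('scene')
for X in((.588,-.296,.014),(.607,-.296,.014),(.607,-.287,.014),(.607,-.287,.06),(.558,-.296,.025),(.607,-.333,.08),(.607,-.259,.08)):
  u=pr(t,X);print(X,np.round((u-[110,170]+.5)*7))
print(copper(t,(110,195,210,250)))
save(t,'a2.png',(140,190,200,240),13)"
```

```text
(0.588, -0.296, 0.014) [412. 442.]
(0.607, -0.296, 0.014) [404. 468.]
(0.607, -0.287, 0.014) [422. 469.]
(0.607, -0.287, 0.06) [411. 394.]
(0.558, -0.296, 0.025) [423. 385.]
(0.607, -0.333, 0.08) [307. 358.]
(0.607, -0.259, 0.08) [467. 362.]
[(np.int32(30), array([180.46666667, 209.16666667]), array([178, 206,   6,   7], dtype=int32)), (np.int32(81), array([134.51851852, 223.81481481]), array([130, 219,  10,  10], dtype=int32)), (np.int32(29), array([172.51724138, 224.86206897]), array([171, 221,   4,   9], dtype=int32))]
```

View pics/a2.png

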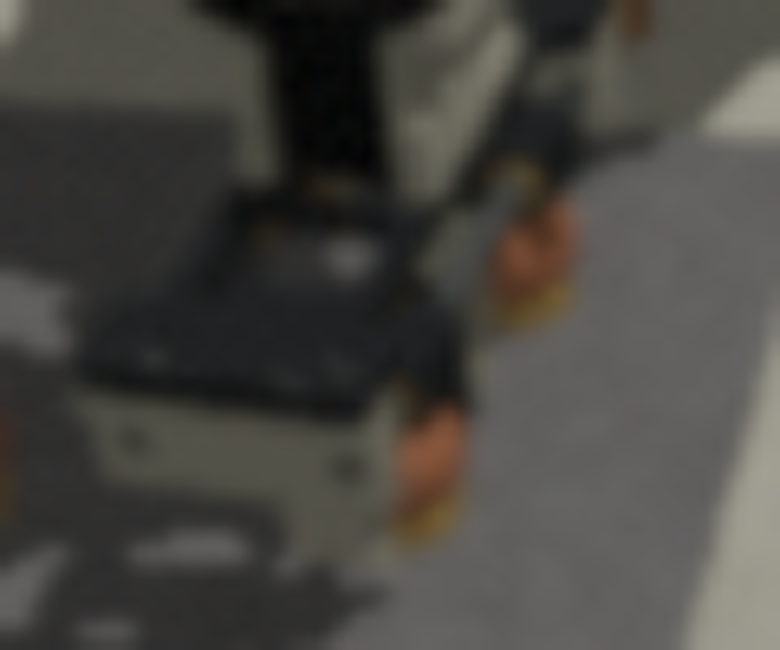

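Call:
{"fn": "servo_tool", "kwargs": {
  "targets": "0 0 0 0;0 0 0 0;0 0 0 0;0 0 0 0;0 0 0 0;0 0 0 0",
  "hand": 0,
  "squeeze": 12
}}

```text
time: 6.58
tool_pos: [0.5586, -0.2967, 0.027]
tool_rot: [3.126, 0.014, 1.426]
contact_force: [0.5, -0.1, -1.3]
opening: 0.035
```

Call:
{"fn": "servo_tool", "kwargs": {
  "targets": "0 0 -20 0;0 0 -40 0;0 0 -40 0;0 0 -40 0;0 0 0 0"
}}

```text
time: 7.2
tool_pos: [0.5562, -0.294, 0.1699]
tool_rot: [3.129, 0.013, 1.426]
contact_force: [0.0, -0.0, -1.2]
opening: 0.0347
```

```bash
python3 -c "
from h import *
go(.4894,-.0682,.14,1.436,8)"
```

```text
pos [ 0.5562 -0.294   0.1699] rot [3.129 0.013 1.426] F [ 0.  -0.  -1.2] open 0.0347 t 7.2
shift mm [213.8 -98.7  29.9] dist 237 turn -0.010
per row [ 26.7 -12.3   3.7]
```

Call:
{"fn": "servo_tool", "kwargs": {
  "targets": "27 -12 0 -0.01;27 -12 0 0;27 -12 0 0;27 -12 0 0;27 -12 0 0;27 -12 0 0;27 -12 0 0;24 -12 0 0;0 0 0 0;0 0 0 0"
}}

```text
time: 8.45
tool_pos: [0.4821, -0.0619, 0.1558]
tool_rot: [-3.137, 0.009, 1.435]
contact_force: [-0.1, -0.9, -0.8]
opening: 0.0354
```

```bash
python3 -c "
from h import *
go(.4894,-.0682,.1,1.436,1)"
```

```text
pos [ 0.4821 -0.0619  0.1558] rot [-3.137  0.009  1.435] F [-0.1 -0.9 -0.8] open 0.0354 t 8.45
shift mm [-5.3  8.1 55.8] dist 57 turn -0.001
per row [-5.3  8.1 55.8]
```

Call:
{"fn": "servo_tool", "kwargs": {
  "targets": "-5 8 10 0;0 0 0 0;0 0 20 0;0 0 20 0;0 0 10 0;0 0 0 0;0 0 0 0"
}}

```text
time: 9.32
tool_pos: [0.4913, -0.0729, 0.0931]
tool_rot: [-3.138, 0.009, 1.43]
contact_force: [0.3, -1.0, -0.2]
opening: 0.0353
```

```bash
python3 -c "
from h import *
go(.4894,-.0682,.03,1.436,1)
s=cams.read_camera('scene');save(s,'b1.png',(205,130,315,250),5)
s=cams.read_camera('top');save(s,'b2.png',(195,160,285,240),7)
"
```

```text
pos [ 0.4913 -0.0729  0.0931] rot [-3.138  0.009  1.43 ] F [ 0.3 -1.  -0.2] open 0.0353 t 9.32
shift mm [ 4.4 -2.5 63.1] dist 63 turn -0.006
per row [ 4.4 -2.5 63.1]
```

View pics/b1.png

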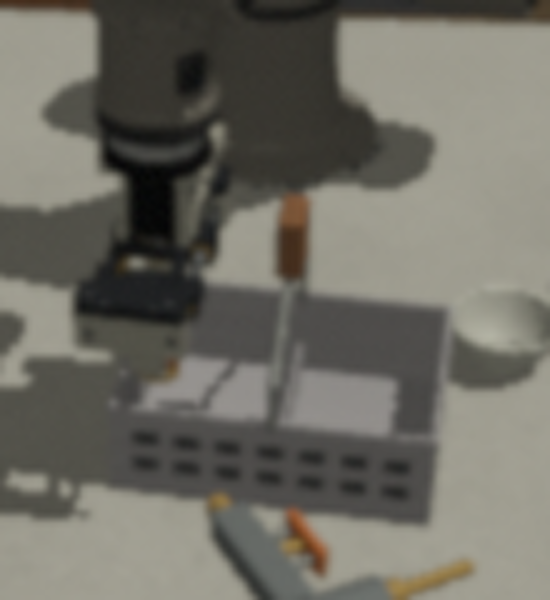

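View pics/b2.png

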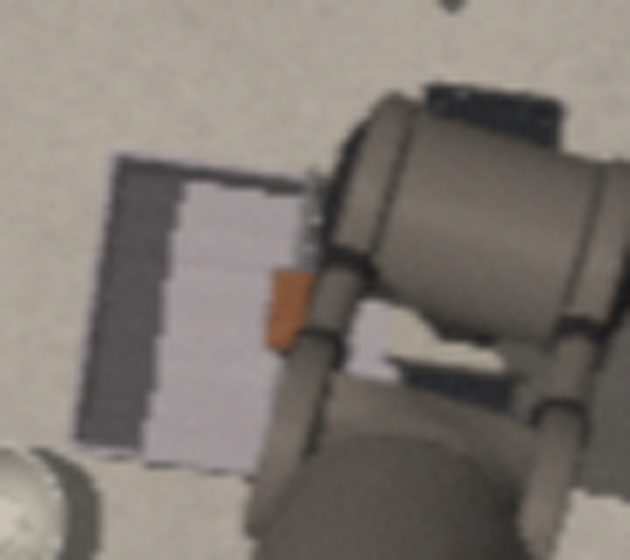

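Call:
{"fn": "servo_tool", "kwargs": {
  "targets": "4 -2 0 0;0 0 0 0;0 0 15 0;0 0 15 0;0 0 10 0;0 0 8 0;0 0 0 0;0 0 0 0"
}}

```text
time: 10.42
tool_pos: [0.4898, -0.0685, 0.0424]
tool_rot: [-3.139, 0.01, 1.431]
contact_force: [0.4, 0.6, -1.0]
opening: 0.0353
```

```bash
python3 -c "
from h import *
go(.4894,-.0682,.03,1.436,1)"
```

```text
pos [ 0.4898 -0.0685  0.0424] rot [-3.139  0.01   1.431] F [ 0.4  0.6 -1. ] open 0.0353 t 10.43
shift mm [ 0.3 -0.4 12.4] dist 12 turn -0.005
per row [ 0.3 -0.4 12.4]
```

Call:
{"fn": "servo_tool", "kwargs": {
  "targets": "0 0 6 0;0 0 5 0;0 0 0 0;0 0 0 0"
}}

```text
time: 10.92
tool_pos: [0.4903, -0.0688, 0.0314]
tool_rot: [-3.141, 0.01, 1.431]
contact_force: [-0.2, 0.2, -2.1]
opening: 0.035
```

Call:
{"fn": "servo_tool", "kwargs": {
  "targets": "0 0 2 0;0 0 0 0;0 0 1 0;0 0 0 0"
}}

```text
time: 11.42
tool_pos: [0.4904, -0.0688, 0.0284]
tool_rot: [3.142, 0.01, 1.431]
contact_force: [-0.6, 0.7, -0.6]
opening: 0.0349
```

Open to about 55 mm and rise.

Call:
{"fn": "servo_tool", "kwargs": {
  "targets": "0 0 0 0;0 0 0 0;0 0 0 0;0 0 -15 0;0 0 -25 0;0 0 -40 0;0 0 -40 0;0 0 0 0",
  "hand": 0.55
}}

```text
time: 12.42
tool_pos: [0.4911, -0.0677, 0.1562]
tool_rot: [3.138, 0.01, 1.431]
contact_force: [0.5, 0.4, 0.7]
opening: 0.0508
```

```bash
python3 -c "
from h import *
go(.464,-.2827,.1,1.436,8)
t=cams.read_camera('top');s=cams.read_camera('scene');knobs(t,s)
print(copper(s,(205,150,300,240)),copper(t,(195,160,285,240)))
save(s,'c1.png',(110,130,315,250),3.8)"
```

```text
pos [ 0.4911 -0.0677  0.1562] rot [3.138 0.01  1.431] F [0.5 0.4 0.7] open 0.0508 t 12.43
shift mm [-216.6    3.2   56.2] dist 224 turn -0.005
per row [-27.1   0.4   7. ]
t 56 [347.5 184.7] [344 181   8   8] [ 0.5597 -0.416   0.025 ]
t 51 [314.1 208.8] [310 205   9   8] [ 0.4653 -0.2822  0.025 ]
s 36 [182.8 191.2] [178 190  11   4] [ 0.3559 -0.2881  0.025 ]
s 69 [179.  208.2] [175 204   9   9] [ 0.4631 -0.2831  0.025 ]
s 75 [134.7 223.9] [130 219  10  10] [ 0.5576 -0.4178  0.025 ]
[(np.int32(60), array([263.3, 176.8]), array([261, 170,   5,  15], dtype=int32)), (np.int32(24), array([265.33333333, 235.875     ]), array([263, 232,   7,   8], dtype=int32))] [(np.int32(25), array([234.8 , 203.56]), array([233, 199,   4,  11], dtype=int32))]
```

View pics/c1.png

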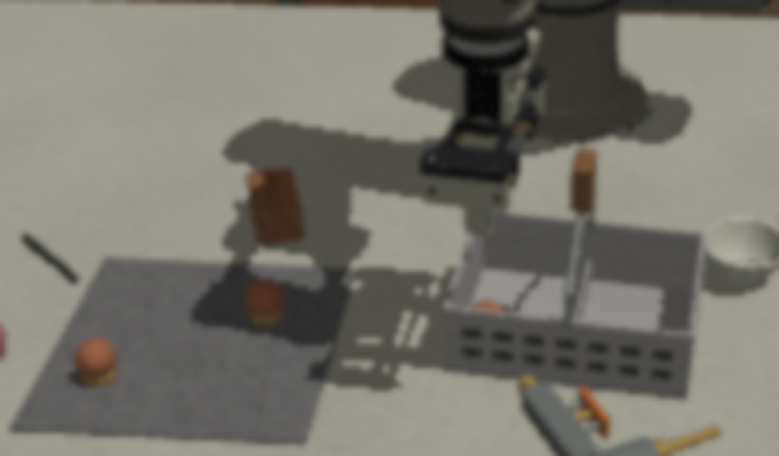

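The knob is in the basket (488,307 in the crop). Next is C.

Call:
{"fn": "servo_tool", "kwargs": {
  "targets": "-27 0 0 0;-27 0 0 0;-27 0 0 0;-27 0 0 0;-27 0 0 0;-27 0 10 0;-27 0 20 0;-27 0 10 0;0 0 0 0;0 0 0 0",
  "hand": 0.65
}}

```text
time: 13.78
tool_pos: [0.4506, -0.2828, 0.1017]
tool_rot: [-3.116, -0.002, 1.432]
contact_force: [-0.3, 0.2, -1.0]
opening: 0.0596
```

```bash
python3 -c "
from h import *
go(.464,-.2827,.028,1.436,1)"
```

```text
pos [ 0.4506 -0.2828  0.1017] rot [-3.116e+00 -2.000e-03  1.432e+00] F [-0.3  0.2 -1. ] open 0.0596 t 13.78
shift mm [ 1.9 13.3 73.7] dist 75 turn -0.004
per row [ 1.9 13.3 73.7]
```

Call:
{"fn": "servo_tool", "kwargs": {
  "targets": "2 13 0 0;0 0 0 0;0 0 15 0;0 0 15 0;0 0 0 0;0 0 0 0"
}}

```text
time: 14.52
tool_pos: [0.4642, -0.2797, 0.0692]
tool_rot: [-3.115, -0.003, 1.435]
contact_force: [0.3, -0.4, -0.0]
opening: 0.0599
```

```bash
python3 -c "
from h import *
go(.464,-.2827,.028,1.436,1)"
```

```text
pos [ 0.4642 -0.2797  0.0692] rot [-3.115e+00 -3.000e-03  1.435e+00] F [ 0.3 -0.4 -0. ] open 0.0599 t 14.53
shift mm [-3.   0.2 41.2] dist 41 turn -0.001
per row [-3.   0.2 41.2]
```

Call:
{"fn": "servo_tool", "kwargs": {
  "targets": "-3 0 0 0;0 0 15 0;0 0 15 0;0 0 9 0;0 0 0 0;0 0 0 0"
}}

```text
time: 15.28
tool_pos: [0.4626, -0.2829, 0.0273]
tool_rot: [-3.115, -0.003, 1.434]
contact_force: [-0.3, -0.0, 0.3]
opening: 0.0595
```

```bash
python3 -c "
from h import *
go(.464,-.2827,.0265,1.436,1)"
```

```text
pos [ 0.4626 -0.2829  0.0273] rot [-3.115e+00 -3.000e-03  1.434e+00] F [-0.3 -0.   0.3] open 0.0595 t 15.28
shift mm [0.4 1.4 0.8] dist 2 turn -0.002
per row [0.4 1.4 0.8]
```

Call:
{"fn": "servo_tool", "kwargs": {
  "targets": "0 1 1 0;0 0 0 0;0 0 0 0;0 0 0 0;0 0 0 0;0 0 0 0",
  "hand": 0,
  "squeeze": 12
}}

```text
time: 16.02
tool_pos: [0.4642, -0.2833, 0.0272]
tool_rot: [-3.116, -0.002, 1.435]
contact_force: [0.2, 0.7, -0.9]
opening: 0.0349
```

Call:
{"fn": "servo_tool", "kwargs": {
  "targets": "0 0 -20 0;0 0 -40 0;0 0 -40 0;0 0 -40 0;0 0 0 0;0 0 0 0"
}}

```text
time: 16.77
tool_pos: [0.4667, -0.2834, 0.1698]
tool_rot: [-3.113, -0.004, 1.434]
contact_force: [1.0, 0.8, -0.7]
opening: 0.0351
```

```bash
python3 -c "
from h import *
go(.434,-.0305,.17,1.436,9)"
```

```text
pos [ 0.4667 -0.2834  0.1698] rot [-3.113 -0.004  1.434] F [ 1.   0.8 -0.7] open 0.0351 t 16.77
shift mm [ 2.461e+02 -6.680e+01 -2.000e-01] dist 255 turn -0.002
per row [27.3 -7.4 -0. ]
```

Call:
{"fn": "servo_tool", "kwargs": {
  "targets": "27 -7 0 0;27 -7 0 0;27 -7 0 0;27 -7 0 0;27 -7 0 0;27 -7 0 0;27 -7 0 0;27 -7 0 0;15 -4 0 0;0 0 0 0;0 0 0 0"
}}

```text
time: 18.15
tool_pos: [0.4314, -0.0377, 0.1604]
tool_rot: [-3.089, -0.01, 1.432]
contact_force: [0.2, 0.1, -0.8]
opening: 0.0347
```

```bash
python3 -c "
from h import *
go(.434,-.0305,.03,1.436,1)
s=cams.read_camera('scene');t=cams.read_camera('top');knobs(t,s)
print(copper(s,(250,165,275,190)))
"
```

```text
pos [ 0.4314 -0.0377  0.1604] rot [-3.089 -0.01   1.432] F [ 0.2  0.1 -0.8] open 0.0347 t 18.15
shift mm [  7.5   1.5 130.4] dist 131 turn -0.004
per row [  7.5   1.5 130.4]
t 54 [347.4 184.6] [344 181   8   8] [ 0.5597 -0.416   0.025 ]
s 33 [182.5 191.1] [178 190  11   4] [ 0.3559 -0.2881  0.025 ]
s 74 [134.6 223.9] [130 220  10   9] [ 0.5603 -0.417   0.025 ]
[(np.int32(62), array([263.20967742, 177.0483871 ]), array([261, 170,   5,  15], dtype=int32))]
```

Call:
{"fn": "servo_tool", "kwargs": {
  "targets": "8 30 0 0;0 30 0 0;0 0 0 0"
}}

```text
time: 18.62
tool_pos: [0.4937, -0.0406, 0.1574]
tool_rot: [-3.09, -0.01, 1.428]
contact_force: [-0.7, 0.2, -0.3]
opening: 0.035
```

Call:
{"fn": "servo_tool", "kwargs": {
  "targets": "0 -10 0 0;0 -10 0 0;0 -10 0 0;0 -10 0 0;0 -10 0 0;0 -10 0 0;0 0 0 0"
}}

```text
time: 19.5
tool_pos: [0.4269, -0.0316, 0.1611]
tool_rot: [-3.088, -0.01, 1.427]
contact_force: [-0.5, -0.2, -0.1]
opening: 0.035
```

Call:
{"fn": "servo_tool", "kwargs": {
  "targets": "-60 0 0 0;0 0 0 0;0 0 0 0"
}}

```text
time: 19.88
tool_pos: [0.4194, -0.0923, 0.1608]
tool_rot: [-3.091, -0.01, 1.428]
contact_force: [-1.1, -0.6, 0.1]
opening: 0.0347
```

Call:
{"fn": "servo_tool", "kwargs": {
  "targets": "20 0 0 0;20 0 0 0;20 0 0 0;0 0 0 0;0 0 0 0"
}}

```text
time: 20.5
tool_pos: [0.4288, -0.0281, 0.1612]
tool_rot: [-3.091, -0.01, 1.433]
contact_force: [0.3, -0.5, -0.4]
opening: 0.0352
```

```bash
python3 -c "
from h import *
go(.434,-.0305,.03,1.436,1)
print(telemetry.observe()['qpos'])
"
```

```text
pos [ 0.4288 -0.0281  0.1612] rot [-3.091 -0.01   1.433] F [ 0.3 -0.5 -0.4] open 0.0352 t 20.5
shift mm [ -1.6   5.5 131.2] dist 131 turn -0.003
per row [ -1.6   5.5 131.2]
[-0.24737706  0.2873744   1.85167847  0.00502439  1.05434128 -0.11256961]
```

Call:
{"fn": "servo_tool", "kwargs": {
  "targets": "0 0 -15 0;0 0 -15 0;0 0 -15 0;0 0 -15 0;0 0 -15 0;0 0 -15 0;0 0 0 0"
}}

```text
time: 21.38
tool_pos: [0.4329, -0.0329, 0.2532]
tool_rot: [-3.089, -0.009, 1.43]
contact_force: [-1.5, 0.3, -0.9]
opening: 0.0353
```

Call:
{"fn": "servo_tool", "kwargs": {
  "targets": "0 0 45 0;0 0 45 0;0 0 0 0;0 0 0 0"
}}

```text
time: 21.88
tool_pos: [0.4286, -0.0325, 0.1615]
tool_rot: [-3.091, -0.008, 1.429]
contact_force: [-0.4, -0.4, 0.0]
opening: 0.0349
```

Call:
{"fn": "servo_tool", "kwargs": {
  "targets": "2 9 15 0;0 0 20 0;0 0 20 0;0 0 10 0;0 0 0 0;0 0 0 0"
}}

```text
time: 22.62
tool_pos: [0.4412, -0.0319, 0.0972]
tool_rot: [-3.103, -0.007, 1.429]
contact_force: [0.3, 0.5, -0.8]
opening: 0.0352
```

```bash
python3 -c "
from h import *
go(.434,-.0305,.03,1.436,1)
"
```

```text
pos [ 0.4412 -0.0319  0.0972] rot [-3.103 -0.007  1.429] F [ 0.3  0.5 -0.8] open 0.0352 t 22.62
shift mm [ 0.3 -7.4 67.2] dist 68 turn -0.007
per row [ 0.3 -7.4 67.2]
```

Call:
{"fn": "servo_tool", "kwargs": {
  "targets": "0 -6 0 0;0 0 15 0;0 0 15 0;0 0 10 0;0 0 10 0;0 0 0 0;0 0 0 0"
}}

```text
time: 23.5
tool_pos: [0.4344, -0.0307, 0.049]
tool_rot: [-3.109, -0.007, 1.429]
contact_force: [-0.1, 0.1, -0.2]
opening: 0.0348
```

```bash
python3 -c "
from h import *
go(.434,-.0305,.03,1.436,1)
"
```

```text
pos [ 0.4344 -0.0307  0.049 ] rot [-3.109 -0.007  1.429] F [-0.1  0.1 -0.2] open 0.0348 t 23.5
shift mm [ 0.2 -0.4 19. ] dist 19 turn -0.007
per row [ 0.2 -0.4 19. ]
```

Call:
{"fn": "servo_tool", "kwargs": {
  "targets": "0 0 8 0;0 0 7 0;0 0 0 0;0 0 3 0;0 0 0 0;0 0 2 0;0 0 0 0"
}}

```text
time: 24.38
tool_pos: [0.4343, -0.0306, 0.0282]
tool_rot: [-3.111, -0.006, 1.429]
contact_force: [-0.7, -0.6, -0.8]
opening: 0.0353
```

Call:
{"fn": "servo_tool", "kwargs": {
  "targets": "0 0 0 0;0 0 0 0;0 0 0 0;0 0 -15 0;0 0 -25 0;0 0 -40 0;0 0 -40 0;0 0 0 0",
  "hand": 0.55
}}

```text
time: 25.38
tool_pos: [0.4377, -0.0319, 0.1517]
tool_rot: [-3.11, -0.007, 1.429]
contact_force: [-0.2, 0.4, -0.3]
opening: 0.0504
```

```bash
python3 -c "
from h import *
go(.56,-.4165,.1,1.436,8)
t=cams.read_camera('top');s=cams.read_camera('scene');knobs(t,s)
save(s,'d1.png',(110,130,315,250),3.8)
print(copper(s,(205,150,300,240)))"
```

```text
pos [ 0.4377 -0.0319  0.1517] rot [-3.11  -0.007  1.429] F [-0.2  0.4 -0.3] open 0.0504 t 25.38
shift mm [-363.5  175.4   51.7] dist 407 turn -0.007
per row [-45.4  21.9   6.5]
t 54 [347.5 184.6] [344 181   8   8] [ 0.5597 -0.416   0.025 ]
s 34 [182.5 191.1] [178 190  11   4] [ 0.3559 -0.2881  0.025 ]
s 74 [134.6 223.9] [130 220  10   9] [ 0.5603 -0.417   0.025 ]
[(np.int32(61), array([263.26229508, 176.8852459 ]), array([261, 170,   5,  15], dtype=int32)), (np.int32(51), array([248.70588235, 204.43137255]), array([246, 200,   7,   9], dtype=int32)), (np.int32(24), array([265.33333333, 235.875     ]), array([263, 232,   7,   8], dtype=int32))]
```

View pics/d1.png

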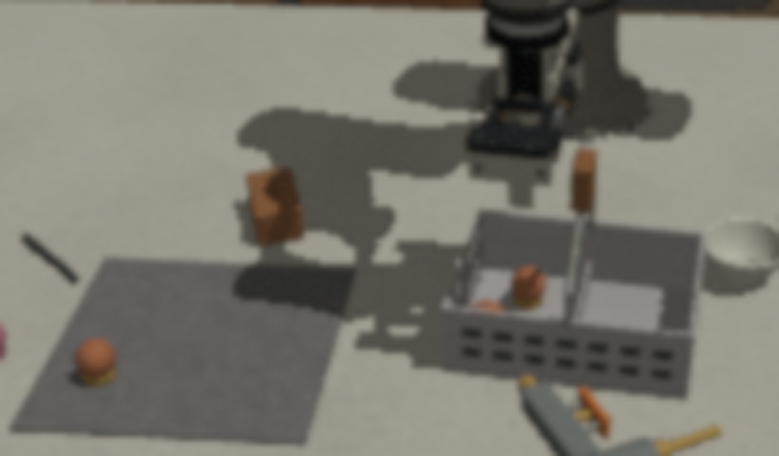

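Both knobs stand upright in the basket. Next is B.

Call:
{"fn": "servo_tool", "kwargs": {
  "targets": "-45 22 0 -0.007;-45 22 0 0;-45 22 0 0;-45 22 0 0;-45 22 5 0;-45 22 5 0;-45 22 10 0;-30 15 10 0;0 0 0 0;0 0 0 0",
  "hand": 0.65
}}

```text
time: 26.72
tool_pos: [0.551, -0.4008, 0.0864]
tool_rot: [-3.078, -0.023, 1.438]
contact_force: [0.6, -0.3, 0.2]
opening: 0.0598
```

```bash
python3 -c "
from h import *
go(.56,-.4165,.028,1.436,1)"
```

```text
pos [ 0.551  -0.4008  0.0864] rot [-3.078 -0.023  1.438] F [ 0.6 -0.3  0.2] open 0.0598 t 26.73
shift mm [-14.4  11.   58.4] dist 61 turn 0.002
per row [-14.4  11.   58.4]
```

Call:
{"fn": "servo_tool", "kwargs": {
  "targets": "-14 11 20 0;0 0 0 0;0 0 0 0"
}}

```text
time: 27.1
tool_pos: [0.559, -0.4119, 0.066]
tool_rot: [-3.077, -0.024, 1.441]
contact_force: [0.3, 0.7, -0.2]
opening: 0.0598
```

```bash
python3 -c "
from h import *
go(.56,-.4165,.028,1.436,1);print(telemetry.observe()['qpos'])"
```

```text
pos [ 0.559  -0.4119  0.066 ] rot [-3.077 -0.024  1.441] F [ 0.3  0.7 -0.2] open 0.0598 t 27.1
shift mm [-4.4  1.6 38. ] dist 38 turn 0.005
per row [-4.4  1.6 38. ]
[-0.73772981  0.84554996  1.12122247 -0.01833132  1.2419928  -0.60197976]
```

Call:
{"fn": "servo_tool", "kwargs": {
  "targets": "-3 0 15 0;0 0 10 0;0 0 5 0;0 0 0 0;0 0 0 0"
}}

```text
time: 27.72
tool_pos: [0.5568, -0.4128, 0.0356]
tool_rot: [-3.078, -0.024, 1.442]
contact_force: [-0.2, 0.5, 0.3]
opening: 0.0594
```

```bash
python3 -c "
from h import *
go(.56,-.4165,.0275,1.436,1)"
```

```text
pos [ 0.5568 -0.4128  0.0356] rot [-3.078 -0.024  1.442] F [-0.2  0.5  0.3] open 0.0594 t 27.73
shift mm [-3.2  3.7  8.1] dist 9 turn 0.006
per row [-3.2  3.7  8.1]
```

Call:
{"fn": "servo_tool", "kwargs": {
  "targets": "-3 4 0 0;0 0 7 0;0 0 0 0;0 0 0 0"
}}

```text
time: 28.22
tool_pos: [0.5605, -0.4167, 0.0283]
tool_rot: [-3.078, -0.023, 1.442]
contact_force: [-0.1, -0.1, -0.8]
opening: 0.0597
```

```bash
python3 -c "
from h import *
go(.56,-.4165,.0275,1.436,1)"
```

```text
pos [ 0.5605 -0.4167  0.0283] rot [-3.078 -0.023  1.442] F [-0.1 -0.1 -0.8] open 0.0597 t 28.23
shift mm [ 0.1 -0.5  0.8] dist 1 turn 0.006
per row [ 0.1 -0.5  0.8]
```

Call:
{"fn": "servo_tool", "kwargs": {
  "targets": "0 0 1 0;0 0 0 0;0 0 0 0;0 0 0 0;0 0 0 0;0 0 0 0",
  "hand": 0
}}

```text
time: 28.98
tool_pos: [0.5605, -0.4166, 0.0275]
tool_rot: [-3.079, -0.023, 1.442]
contact_force: [0.1, -0.8, 0.1]
opening: 0.0354
```

Call:
{"fn": "servo_tool", "kwargs": {
  "targets": "0 0 -20 0;0 0 -40 0;0 0 -50 0;0 0 -50 0;0 0 -50 0;0 0 -40 0;0 0 0 0;0 0 0 0"
}}

```text
time: 29.98
tool_pos: [0.5748, -0.4238, 0.2816]
tool_rot: [-3.074, -0.026, 1.442]
contact_force: [-0.4, -0.6, -2.0]
opening: 0.0349
```

```bash
python3 -c "
from h import *
go(.482,.1003,.26,1.436,12)"
```

```text
pos [ 0.5748 -0.4238  0.2816] rot [-3.074 -0.026  1.442] F [-0.4 -0.6 -2. ] open 0.0349 t 29.98
shift mm [ 507.8 -159.5   21.6] dist 533 turn 0.006
per row [ 42.3 -13.3   1.8]
```

Call:
{"fn": "servo_tool", "kwargs": {
  "targets": "15 -5 0 0;15 -5 0 0;15 -5 0 0;15 -5 0 0;15 -5 0 0;15 -5 0 0;15 -5 0 0;15 -5 0 0;15 -5 0 0;15 -5 0 0;15 -5 0 0;15 -5 0 0;15 -5 0 0;15 -5 0 0;15 -5 0 0;15 -5 0 0"
}}

```text
time: 31.98
tool_pos: [0.5189, -0.1614, 0.2785]
tool_rot: [-3.045, -0.043, 1.438]
contact_force: [1.4, -0.3, -1.3]
opening: 0.0353
```

```bash
python3 -c "
from h import *
go(.482,.1003,.26,1.436,5)"
```

```text
pos [ 0.5189 -0.1614  0.2785] rot [-3.045 -0.043  1.438] F [ 1.4 -0.3 -1.3] open 0.0353 t 31.98
shift mm [254.5 -71.1  18.5] dist 265 turn 0.002
per row [ 50.9 -14.2   3.7]
```

Call:
{"fn": "servo_tool", "kwargs": {
  "targets": "50 -14 0 0;0 0 0 0;50 -14 0 0;0 0 0 0"
}}

```text
time: 32.48
tool_pos: [0.5039, -0.0547, 0.286]
tool_rot: [-3.047, -0.042, 1.439]
contact_force: [-0.3, -0.3, -0.7]
opening: 0.0351
```

```bash
python3 -c "
from h import *
go(.482,.1003,.26,1.436,5);print(telemetry.observe()['qpos'])"
```

```text
pos [ 0.5039 -0.0547  0.286 ] rot [-3.047 -0.042  1.439] F [-0.3 -0.3 -0.7] open 0.0351 t 32.48
shift mm [150.8 -42.1  26. ] dist 159 turn 0.003
per row [30.2 -8.4  5.2]
[-0.27665908  0.33136821  1.41777319  0.02825968  1.49254964 -0.15009405]
```

Call:
{"fn": "servo_tool", "kwargs": {
  "targets": "25 -7 0 0;25 -7 0 0;0 0 0 0"
}}

```text
time: 32.85
tool_pos: [0.4973, -0.0049, 0.2892]
tool_rot: [-3.048, -0.04, 1.437]
contact_force: [0.4, 0.0, -0.9]
opening: 0.0353
```

```bash
python3 -c "
from h import *
go(.482,.1003,.26,1.436,5);print(telemetry.observe()['qpos'])"
```

```text
pos [ 0.4973 -0.0049  0.2892] rot [-3.048 -0.04   1.437] F [ 0.4  0.  -0.9] open 0.0353 t 32.85
shift mm [102.2 -29.2  29.2] dist 110 turn 0.001
per row [20.4 -5.8  5.8]
[-0.18579973  0.30821274  1.44223675  0.03505933  1.4870957  -0.05842986]
```

Call:
{"fn": "servo_tool", "kwargs": {
  "targets": "50 -14 0 0;0 0 0 0;50 -14 0 0;0 0 0 0;0 0 0 0"
}}

```text
time: 33.48
tool_pos: [0.4861, 0.092, 0.2945]
tool_rot: [-3.05, -0.035, 1.431]
contact_force: [0.7, 0.1, -0.8]
opening: 0.0347
```

Call:
{"fn": "servo_tool", "kwargs": {
  "targets": "0 0 15 0;0 0 15 0;0 0 15 0;0 0 15 0;0 0 15 0;0 0 15 0;0 0 15 0;0 0 0 0"
}}

```text
time: 34.48
tool_pos: [0.481, 0.082, 0.1856]
tool_rot: [-3.051, -0.03, 1.416]
contact_force: [0.0, 0.1, -0.6]
opening: 0.0355
```

```bash
python3 -c "
from h import *
go(.482,.1003,.1,1.436,5);print(telemetry.observe()['qpos'])"
```

```text
pos [0.481  0.082  0.1856] rot [-3.051 -0.03   1.416] F [ 0.   0.1 -0.6] open 0.0355 t 34.48
shift mm [18.2 -1.8 85.6] dist 87 turn -0.020
per row [ 3.6 -0.4 17.1]
[-0.01485176  0.37142291  1.64734285  0.04487207  1.20898991  0.12100577]
```

Call:
{"fn": "servo_tool", "kwargs": {
  "targets": "4 -26 0 -0.02;0 0 0 0;0 0 0 0"
}}

```text
time: 34.85
tool_pos: [0.4581, 0.0871, 0.1895]
tool_rot: [-3.055, -0.031, 1.433]
contact_force: [0.3, 0.3, -1.3]
opening: 0.0348
```

```bash
python3 -c "
from h import *
go(.4548,.0858,.1,1.436,5)
s=cams.read_camera('scene');t=cams.read_camera('top');save(s,'e1.png',(215,110,325,250),5);save(t,'e2.png',(190,160,290,240),7)"
```

```text
pos [0.4581 0.0871 0.1895] rot [-3.055 -0.031  1.433] F [ 0.3  0.3 -1.3] open 0.0348 t 34.85
shift mm [-1.7 -3.1 89.5] dist 90 turn -0.003
per row [-0.3 -0.6 17.9]
```

View pics/e1.png

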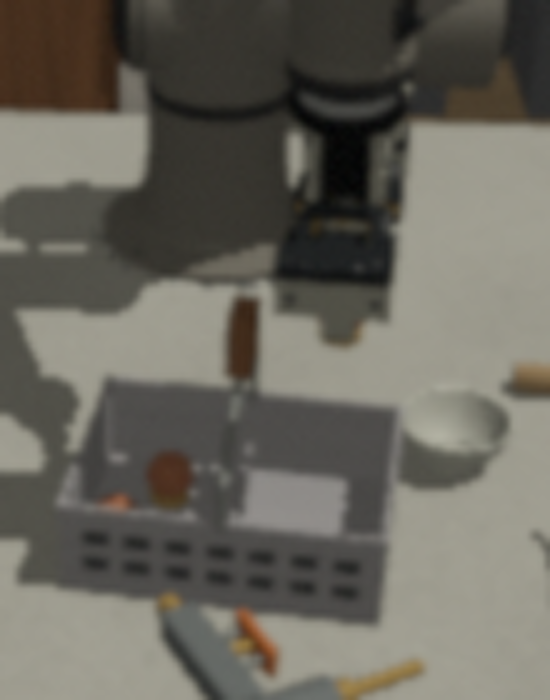

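View pics/e2.png

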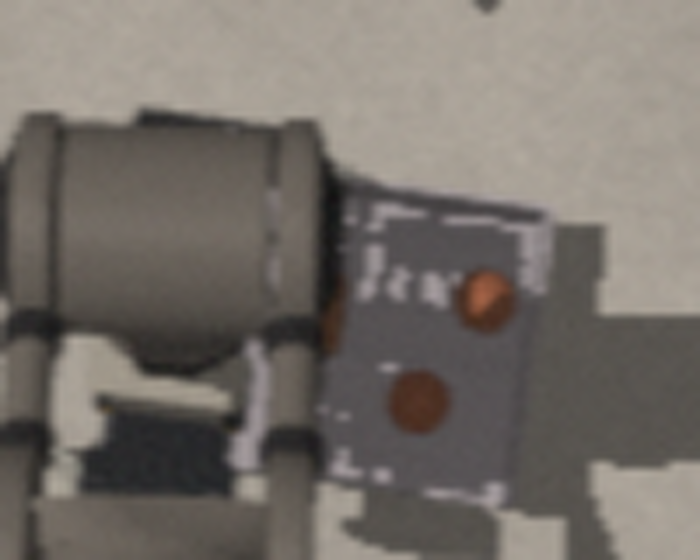

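```bash
python3 -c "
from h import *
s=cams.read_camera('scene')
for z in (.19,.25,.3,.33,.36,.4,.45): print(z,np.round((pr(s,(.458,.087,z))-[215,110]+.5)*5), np.round((pr(s,(.458,.03,z))-[215,110]+.5)*5))"
```

```text
0.19 [342. 309.] [258. 306.]
0.25 [348. 231.] [262. 229.]
0.3 [353. 163.] [265. 161.]
0.33 [356. 121.] [267. 118.]
0.36 [359.  77.] [269.  74.]
0.4 [364.  16.] [271.  14.]
0.45 [369. -63.] [275. -65.]
```

```bash
python3 -c "
from h import *
t=cams.read_camera('top')
for z in (.35,.4,.45,.5): print(z,w(t,190+335/7,195,z)[:2],w(t,190+8/7,195,z)[:2])"
```

```text
0.35 [0.48809494 0.00948346] [0.48831194 0.15564813]
0.4 [0.4833735  0.00857449] [0.48358215 0.14911307]
0.45 [0.47865206 0.00766551] [0.47885236 0.14257802]
0.5 [0.47393063 0.00675654] [0.47412257 0.13604296]
```

Call:
{"fn": "servo_tool", "kwargs": {
  "targets": "-1 -3 30 0;0 0 0 0;0 0 30 0;0 0 0 0;0 0 25 0;0 0 0 0;0 0 0 0"
}}

```text
time: 35.92
tool_pos: [0.4546, 0.0904, 0.1103]
tool_rot: [-3.066, -0.033, 1.433]
contact_force: [-0.3, 0.2, -0.7]
opening: 0.0351
```

```bash
python3 -c "
from h import *
go(.4548,.0858,.03,1.436,5)"
```

```text
pos [0.4546 0.0904 0.1103] rot [-3.066 -0.033  1.433] F [-0.3  0.2 -0.7] open 0.0351 t 35.92
shift mm [-4.5  0.8 80.3] dist 80 turn -0.003
per row [-0.9  0.2 16.1]
```

Call:
{"fn": "servo_tool", "kwargs": {
  "targets": "-4 0 20 0;0 0 0 0;0 0 20 0;0 0 0 0;0 0 15 0;0 0 0 0;0 0 0 0"
}}

```text
time: 36.8
tool_pos: [0.4567, 0.089, 0.0621]
tool_rot: [-3.08, -0.035, 1.434]
contact_force: [-0.3, 0.7, -0.1]
opening: 0.0351
```

```bash
python3 -c "
from h import *
go(.4548,.0858,.03,1.436,5)
s=cams.read_camera('scene');save(s,'e3.png',(215,110,325,250),5)"
```

```text
pos [0.4567 0.089  0.0621] rot [-3.08  -0.035  1.434] F [-0.3  0.7 -0.1] open 0.0351 t 36.8
shift mm [-3.4 -1.4 32.1] dist 32 turn -0.002
per row [-0.7 -0.3  6.4]
```

View pics/e3.png

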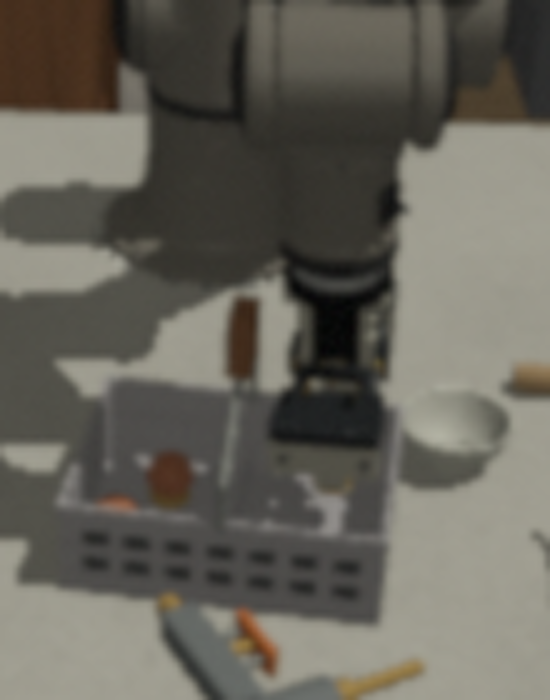

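Call:
{"fn": "servo_tool", "kwargs": {
  "targets": "-3 -1 10 0;0 0 0 0;0 0 10 0;0 0 0 0;0 0 6 0;0 0 0 0;0 0 0 0"
}}

```text
time: 37.72
tool_pos: [0.4535, 0.0871, 0.0342]
tool_rot: [-3.08, -0.035, 1.434]
contact_force: [0.1, 0.2, -0.4]
opening: 0.0349
```

```bash
python3 -c "
from h import *
go(.4548,.0858,.03,1.436,5)"
```

```text
pos [0.4535 0.0871 0.0342] rot [-3.08  -0.035  1.434] F [ 0.1  0.2 -0.4] open 0.0349 t 37.73
shift mm [-1.1  1.5  4.2] dist 5 turn -0.002
per row [-0.2  0.3  0.8]
```

Call:
{"fn": "servo_tool", "kwargs": {
  "targets": "0 0 3 0;0 0 0 0;0 0 2 0;0 0 0 0"
}}

```text
time: 38.22
tool_pos: [0.4534, 0.0874, 0.0292]
tool_rot: [-3.081, -0.035, 1.434]
contact_force: [-0.3, 0.6, -0.3]
opening: 0.035
```

Call:
{"fn": "servo_tool", "kwargs": {
  "targets": "0 0 0 0;0 0 0 0;0 0 0 0;0 0 0 0;0 0 -15 0;0 0 0 0;0 0 -30 0;0 0 0 0;0 0 -50 0;0 0 0 0;0 0 -50 0;0 0 0 0;0 0 -50 0;0 0 0 0;0 0 0 0",
  "hand": 0.55
}}

```text
time: 40.1
tool_pos: [0.4598, 0.079, 0.2154]
tool_rot: [-3.061, -0.033, 1.433]
contact_force: [0.5, -0.2, 0.2]
opening: 0.0506
```

```bash
python3 -c "
from h import *
go(.471,.019,.27,1.436,3)
s=cams.read_camera('scene');save(s,'e4.png',(100,150,325,260),3.5)
t=cams.read_camera('top');save(t,'e5.png',(190,160,375,240),4)
print(copper(s,(250,165,275,190)))"
```

```text
pos [0.4598 0.079  0.2154] rot [-3.061 -0.033  1.433] F [ 0.5 -0.2  0.2] open 0.0506 t 40.1
shift mm [-57.9  19.3 -54.6] dist 82 turn -0.003
per row [-19.3   6.4 -18.2]
[(np.int32(56), array([263.19642857, 177.57142857]), array([261, 171,   5,  14], dtype=int32))]
```

View pics/e4.png

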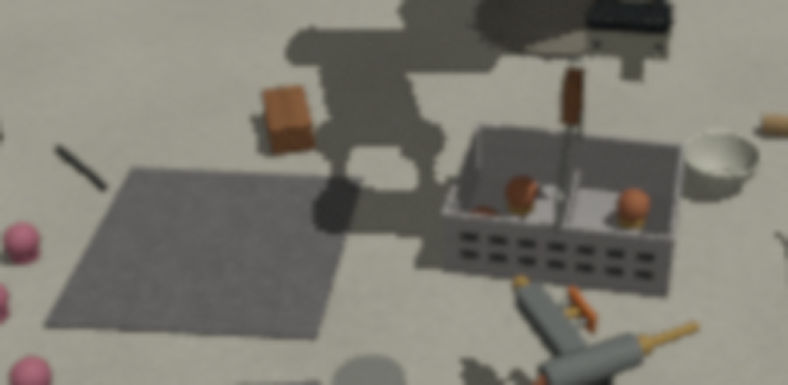

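View pics/e5.png

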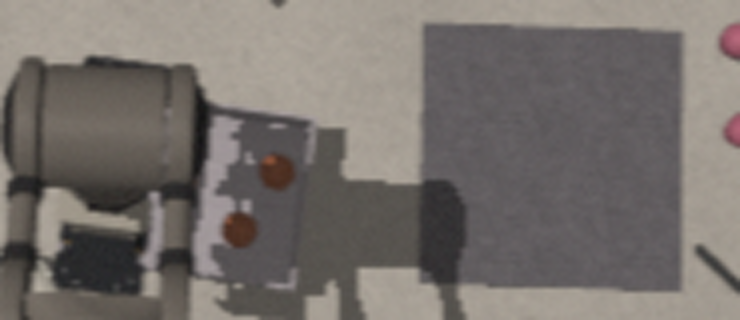

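Call:
{"fn": "servo_tool", "kwargs": {
  "targets": "0 0 -40 0;0 0 -40 0;0 0 -40 0;0 0 -40 0;0 0 -30 0;0 0 0 0",
  "hand": 1
}}

```text
time: 40.95
tool_pos: [0.4742, 0.0707, 0.4019]
tool_rot: [-3.046, -0.032, 1.433]
contact_force: [0.1, 0.2, -1.1]
opening: 0.0915
```

Call:
{"fn": "servo_tool", "kwargs": {
  "targets": "-28 10 0 0;0 0 0 0;-28 10 0 0;0 0 0 0;0 0 50 0;0 0 0 0;0 0 50 0;0 0 0 0;0 0 40 0;0 0 0 0;0 0 0 0"
}}

```text
time: 42.32
tool_pos: [0.4788, 0.023, 0.2622]
tool_rot: [-3.054, -0.035, 1.437]
contact_force: [-0.1, -0.4, 0.4]
opening: 0.092
```

```bash
python3 -c "
from h import *
go(.471,.019,.25,1.436,3)"
```

```text
pos [0.4788 0.023  0.2622] rot [-3.054 -0.035  1.437] F [-0.1 -0.4  0.4] open 0.092 t 42.33
shift mm [-5.  -7.2 12.2] dist 15 turn 0.001
per row [-1.7 -2.4  4.1]
```

Call:
{"fn": "servo_tool", "kwargs": {
  "targets": "0 0 -15 0;0 0 -15 0;0 0 -15 0;0 0 -15 0;0 0 -15 0;0 0 0 0"
}}

```text
time: 43.08
tool_pos: [0.4916, 0.0187, 0.3571]
tool_rot: [-3.083, -0.036, 1.438]
contact_force: [0.6, -0.2, -0.5]
opening: 0.0921
```

Call:
{"fn": "servo_tool", "kwargs": {
  "targets": "-5 -7 20 0;0 0 0 0;0 0 20 0;0 0 0 0;0 0 20 0;0 0 0 0;0 0 20 0;0 0 0 0"
}}

```text
time: 44.08
tool_pos: [0.4856, 0.0178, 0.287]
tool_rot: [-3.1, -0.036, 1.438]
contact_force: [0.0, -0.3, 0.3]
opening: 0.0918
```

```bash
python3 -c "
from h import *
go(.471,.019,.25,1.436,3);print(telemetry.observe()['qpos'],telemetry.observe()['qvel'])"
```

```text
pos [0.4856 0.0178 0.287 ] rot [-3.1   -0.036  1.438] F [ 0.  -0.3  0.3] open 0.0918 t 44.08
shift mm [ -0.7 -14.6  37. ] dist 40 turn 0.002
per row [-0.2 -4.9 12.3]
[-0.14399842  0.256102    1.51744862  0.0362078   1.40992043 -0.01883638] [ 0.00061145 -0.0301299  -0.07785474  0.0021838   0.02072284  0.00162036]
```

Call:
{"fn": "servo_tool", "kwargs": {
  "targets": "0 0 -15 0;0 0 -15 0;0 0 -15 0;0 0 -15 0;0 0 0 0;0 -10 20 0;0 0 0 0;0 0 20 0;0 0 0 0;0 0 20 0;0 0 0 0;0 0 20 0;0 0 0 0"
}}

```text
time: 45.7
tool_pos: [0.4836, 0.0185, 0.2859]
tool_rot: [-3.126, -0.036, 1.439]
contact_force: [0.1, 0.4, -0.1]
opening: 0.0921
```

```bash
python3 -c "
from h import *
go(.471,.019,.25,1.436,3)"
```

```text
pos [0.4836 0.0185 0.2859] rot [-3.126 -0.036  1.439] F [ 0.1  0.4 -0.1] open 0.0921 t 45.7
shift mm [ -1.2 -12.6  35.9] dist 38 turn 0.003
per row [-0.4 -4.2 12. ]
```

Call:
{"fn": "servo_tool", "kwargs": {
  "targets": "-1 -12 0 0;0 0 0 0;0 0 25 0;0 0 0 0;0 0 0 0"
}}

```text
time: 46.32
tool_pos: [0.4728, 0.0197, 0.2666]
tool_rot: [-3.135, -0.036, 1.439]
contact_force: [0.4, 0.2, 0.2]
opening: 0.0918
```

```bash
python3 -c "
from h import *
go(.471,.019,.177,1.436,3)
s=cams.read_camera('scene');save(s,'f1.png',(215,130,315,240),6)"
```

```text
pos [0.4728 0.0197 0.2666] rot [-3.135 -0.036  1.439] F [0.4 0.2 0.2] open 0.0918 t 46.33
shift mm [-0.9 -1.7 89.6] dist 90 turn 0.003
per row [-0.3 -0.6 29.9]
```

View pics/f1.png

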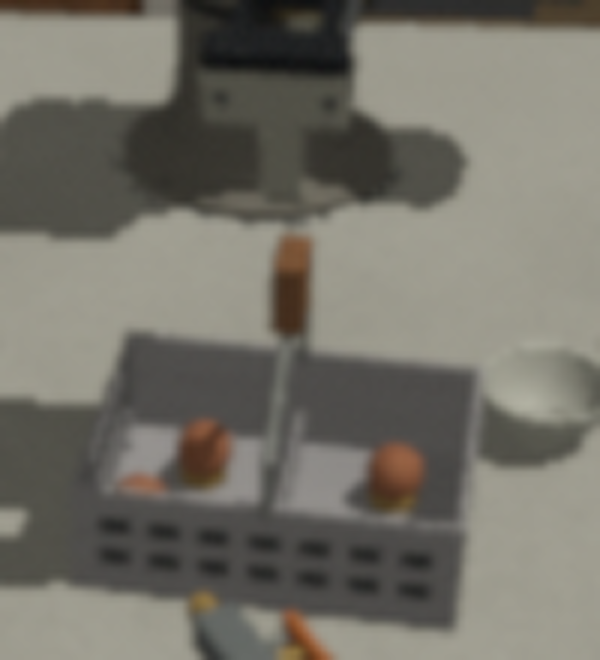

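Call:
{"fn": "servo_tool", "kwargs": {
  "targets": "-1 -2 20 0;0 0 0 0;0 0 20 0;0 0 0 0;0 0 0 0"
}}

```text
time: 47.0
tool_pos: [0.4736, 0.02, 0.2315]
tool_rot: [3.139, -0.036, 1.439]
contact_force: [-0.6, -0.2, -0.4]
opening: 0.0917
```

```bash
python3 -c "
from h import *
go(.471,.019,.177,1.436,3)"
```

```text
pos [0.4736 0.02   0.2315] rot [ 3.139 -0.036  1.439] F [-0.6 -0.2 -0.4] open 0.0917 t 47.0
shift mm [-1.3 -2.4 54.5] dist 55 turn 0.003
per row [-0.4 -0.8 18.2]
```

Call:
{"fn": "servo_tool", "kwargs": {
  "targets": "-1 -2 15 0;0 0 0 0;0 0 18 0;0 0 0 0;0 0 18 0;0 0 0 0;0 0 0 0"
}}

```text
time: 47.88
tool_pos: [0.4771, 0.0204, 0.1886]
tool_rot: [3.125, -0.036, 1.44]
contact_force: [0.1, 1.0, -0.8]
opening: 0.0917
```

```bash
python3 -c "
from h import *
go(.471,.019,.177,1.436,3)"
```

```text
pos [0.4771 0.0204 0.1886] rot [ 3.125 -0.036  1.44 ] F [ 0.1  1.  -0.8] open 0.0917 t 47.88
shift mm [-2.1 -5.9 11.6] dist 13 turn 0.004
per row [-0.7 -2.   3.9]
```

Call:
{"fn": "servo_tool", "kwargs": {
  "targets": "-2 -6 6 0;0 0 6 0;0 0 0 0;0 0 0 0"
}}

```text
time: 48.38
tool_pos: [0.4713, 0.0194, 0.1772]
tool_rot: [3.123, -0.036, 1.44]
contact_force: [0.3, 0.2, -0.0]
opening: 0.0921
```

```bash
python3 -c "
from h import *
go(.471,.019,.177,1.436,3)
s=cams.read_camera('scene');save(s,'f2.png',(215,130,315,240),6)"
```

```text
pos [0.4713 0.0194 0.1772] rot [ 3.123 -0.036  1.44 ] F [ 0.3  0.2 -0. ] open 0.0921 t 48.38
shift mm [-0.4 -0.3  0.2] dist 1 turn 0.004
per row [-0.1 -0.1  0.1]
```

View pics/f2.png

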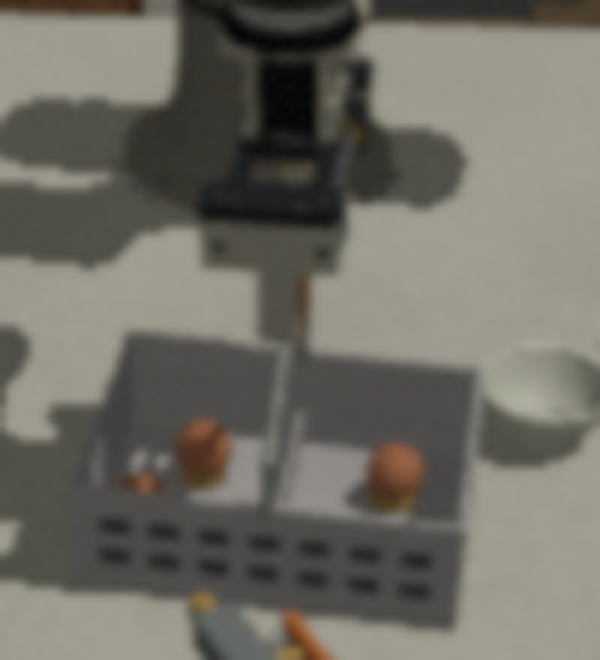

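Call:
{"fn": "servo_tool", "kwargs": {
  "targets": "0 0 0 0;0 0 0 0;0 0 0 0;0 0 0 0;0 0 0 0;0 0 0 0",
  "hand": 0,
  "squeeze": 45
}}

```text
time: 49.18
tool_pos: [0.4722, 0.0193, 0.1778]
tool_rot: [3.121, -0.036, 1.44]
contact_force: [1.4, -0.2, 3.7]
opening: 0.0398
```

Call:
{"fn": "servo_tool", "kwargs": {
  "targets": "0 0 -10 0;0 0 -15 0;0 0 -15 0;0 0 0 0;0 0 0 0"
}}

```text
time: 49.8
tool_pos: [0.4673, 0.0184, 0.216]
tool_rot: [3.133, -0.036, 1.44]
contact_force: [0.2, 0.2, -6.8]
opening: 0.0398
```

```bash
python3 -c "
from h import *
go(.47,.019,.3,1.436,3)
s=cams.read_camera('scene');save(s,'f3.png',(215,130,315,240),6)"
```

```text
pos [0.4673 0.0184 0.216 ] rot [ 3.133 -0.036  1.44 ] F [ 0.2  0.2 -6.8] open 0.0398 t 49.8
shift mm [  0.9   2.6 -84. ] dist 84 turn 0.004
per row [  0.3   0.9 -28. ]
```

View pics/f3.png

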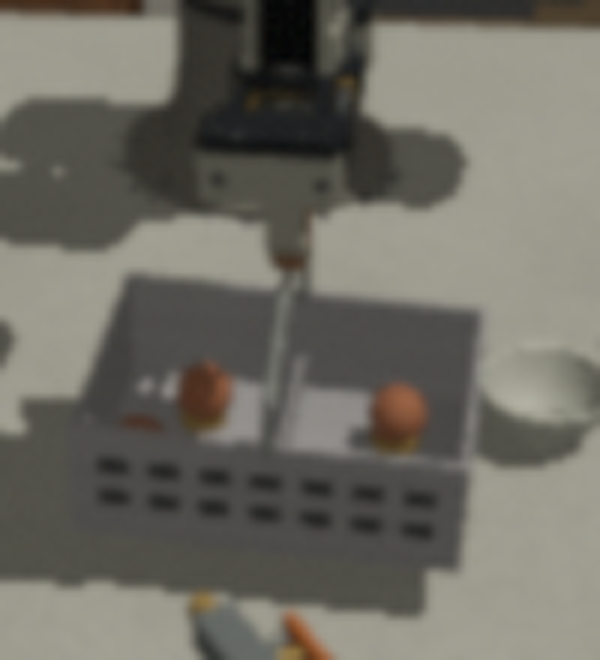

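Call:
{"fn": "servo_tool", "kwargs": {
  "targets": "0 2 -15 0;0 0 -15 0;0 0 -15 0;0 0 -15 0;0 0 -10 0;0 0 0 0;0 0 0 0"
}}

```text
time: 50.72
tool_pos: [0.466, 0.016, 0.2826]
tool_rot: [-3.139, -0.036, 1.439]
contact_force: [-0.3, 0.2, -6.5]
opening: 0.0399
```

Call:
{"fn": "servo_tool", "kwargs": {
  "targets": "0 0 0 -0.06;0 0 0 -0.09;0 0 0 -0.09;0 0 0 -0.09;0 0 0 -0.09;0 0 0 -0.09;0 0 0 -0.09;0 0 0 -0.09;0 0 0 -0.09;0 0 0 -0.05;0 0 0 0;0 0 0 0"
}}

```text
time: 52.22
tool_pos: [0.4623, 0.0168, 0.2738]
tool_rot: [3.127, -0.039, 2.296]
contact_force: [0.3, 0.1, -7.3]
opening: 0.0397
```

```bash
python3 -c "
from h import *
go(.438,.3553,.289,3.104,3)
s=cams.read_camera('scene');save(s,'f4.png',(205,110,325,240),5)"
```

```text
pos [0.4623 0.0168 0.2738] rot [ 3.127 -0.039  2.296] F [ 0.3  0.1 -7.3] open 0.0397 t 52.23
shift mm [269.5 206.3 -15.2] dist 340 turn -0.808
per row [89.8 68.8 -5.1]
```

View pics/f4.png

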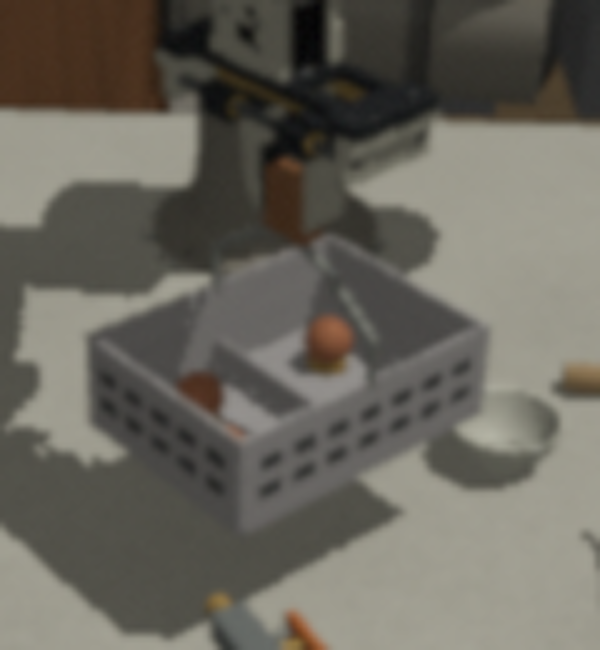

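Call:
{"fn": "servo_tool", "kwargs": {
  "targets": "0 0 -3 -0.05;0 0 -3 -0.09;0 0 -3 -0.09;0 0 -3 -0.09;0 0 -3 -0.09;0 0 -3 -0.09;0 0 -3 -0.09;0 0 -2 -0.09;0 0 -2 -0.09;0 0 0 0;0 0 0 0"
}}

```text
time: 53.65
tool_pos: [0.462, 0.0158, 0.2983]
tool_rot: [3.104, -0.02, 3.082]
contact_force: [0.7, 0.8, -6.9]
opening: 0.0398
```

```bash
python3 -c "
from h import *
go(.438,.3553,.289,3.104,14)"
```

```text
pos [0.462  0.0158 0.2983] rot [ 3.104 -0.02   3.082] F [ 0.7  0.8 -6.9] open 0.0398 t 53.65
shift mm [ 44.3 337.5   9.3] dist 340 turn -0.022
per row [ 3.2 24.1  0.7]
```

Call:
{"fn": "servo_tool", "kwargs": {
  "targets": "1 8 0 -0.02;2 15 0 0;3 20 0 0;3 20 0 0;3 20 0 0;3 20 0 0;2 15 0 0;1 8 0 0;0 0 0 0"
}}

```text
time: 54.78
tool_pos: [0.4471, 0.1526, 0.3036]
tool_rot: [3.101, -0.02, 3.101]
contact_force: [-0.3, 0.0, -6.4]
opening: 0.0397
```

```bash
python3 -c "
from h import *
go(.438,.3553,.289,3.104,14)"
```

```text
pos [0.4471 0.1526 0.3036] rot [ 3.101 -0.02   3.101] F [-0.3  0.  -6.4] open 0.0397 t 54.77
shift mm [ 17.2 202.2  14.6] dist 203 turn -0.003
per row [ 1.2 14.4  1. ]
```

Call:
{"fn": "servo_tool", "kwargs": {
  "targets": "1 8 1 0;2 15 1 0;2 20 1 0;2 20 1 0;2 20 1 0;2 20 1 0;2 20 1 0;2 20 1 0;2 20 1 0;1 15 1 0;1 8 0 0;0 0 0 0;0 0 0 0"
}}

```text
time: 56.4
tool_pos: [0.4347, 0.3496, 0.2996]
tool_rot: [3.102, -0.024, 3.096]
contact_force: [-0.2, 0.3, -6.9]
opening: 0.04
```

```bash
python3 -c "
from h import *
go(.438,.3553,.289,3.104,14)
s=cams.read_camera('scene');save(s,'g1.png',(280,90,420,260),4)
t=cams.read_camera('top');save(t,'g2.png',(100,120,240,270),4)"
```

```text
pos [0.4347 0.3496 0.2996] rot [ 3.102 -0.024  3.096] F [-0.2  0.3 -6.9] open 0.04 t 56.4
shift mm [-3.   5.9 10.6] dist 12 turn -0.008
per row [-0.2  0.4  0.8]
```

View pics/g1.png

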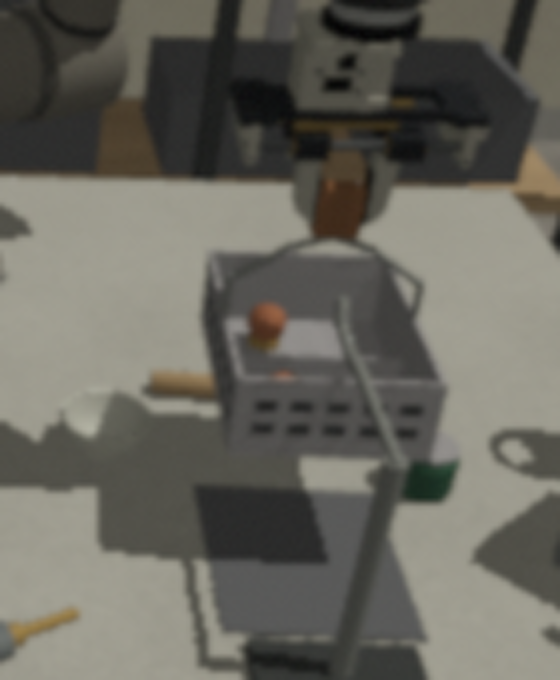

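View pics/g2.png

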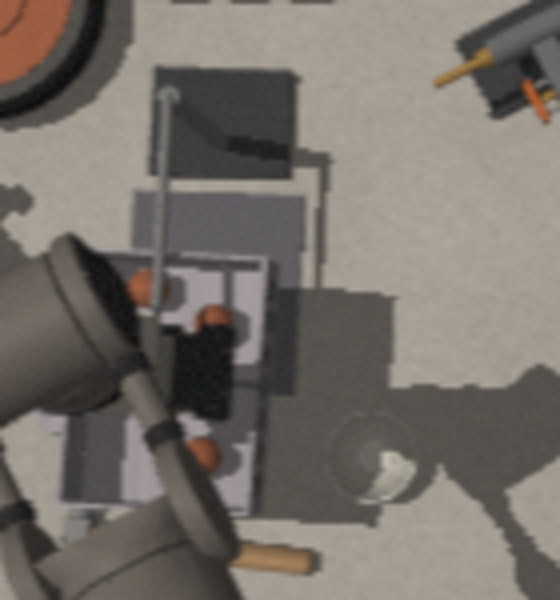

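Call:
{"fn": "servo_tool", "kwargs": {
  "targets": "0 5 5 -0.004;0 0 5 0;0 0 0 0;0 0 0 0"
}}

```text
time: 57.0
tool_pos: [0.435, 0.3545, 0.2891]
tool_rot: [3.102, -0.024, 3.099]
contact_force: [-0.3, -0.4, -6.6]
opening: 0.0398
```

```bash
python3 -c "
from h import *
go(.533,.3505,.288,3.104,14)"
```

```text
pos [0.435  0.3545 0.2891] rot [ 3.102 -0.024  3.099] F [-0.3 -0.4 -6.6] open 0.0398 t 57.0
shift mm [-98.1   0.2   1.1] dist 98 turn -0.005
per row [-7.   0.   0.1]
```

Call:
{"fn": "servo_tool", "kwargs": {
  "targets": "-8 0 0 0;-10 0 0 0;-10 0 0 0;-10 0 0 0;-8 0 0 0;0 0 0 0"
}}

```text
time: 57.75
tool_pos: [0.4853, 0.3521, 0.2878]
tool_rot: [3.102, -0.023, 3.098]
contact_force: [-1.1, -0.3, -6.2]
opening: 0.0398
```

```bash
python3 -c "
from h import *
go(.533,.3505,.288,3.104,14)
s=cams.read_camera('scene');save(s,'g3.png',(280,90,420,260),4)"
```

```text
pos [0.4853 0.3521 0.2878] rot [ 3.102 -0.023  3.098] F [-1.1 -0.3 -6.2] open 0.0398 t 57.75
shift mm [-47.7   0.5  -0.2] dist 48 turn -0.006
per row [-3.4  0.  -0. ]
```

View pics/g3.png

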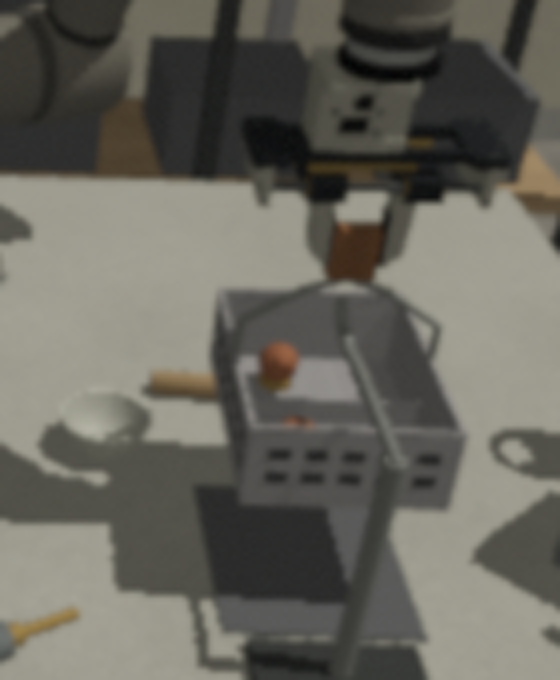

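Call:
{"fn": "servo_tool", "kwargs": {
  "targets": "-8 0 0 0;-10 0 0 0;-10 0 0 0;-10 0 0 0;-8 0 0 0;0 0 0 0;0 0 0 0"
}}

```text
time: 58.68
tool_pos: [0.5337, 0.35, 0.2862]
tool_rot: [3.102, -0.024, 3.099]
contact_force: [0.1, 0.3, -6.4]
opening: 0.0396
```

```bash
python3 -c "
from h import *
go(.533,.3505,.2525,3.104,14)
s=cams.read_camera('scene');save(s,'g4.png',(280,90,420,260),4)
t=cams.read_camera('top');save(t,'g5.png',(100,120,240,270),4)"
```

```text
pos [0.5337 0.35   0.2862] rot [ 3.102 -0.024  3.099] F [ 0.1  0.3 -6.4] open 0.0396 t 58.67
shift mm [ 0.7  0.4 33.7] dist 34 turn -0.005
per row [0.1 0.  2.4]
```

View pics/g4.png

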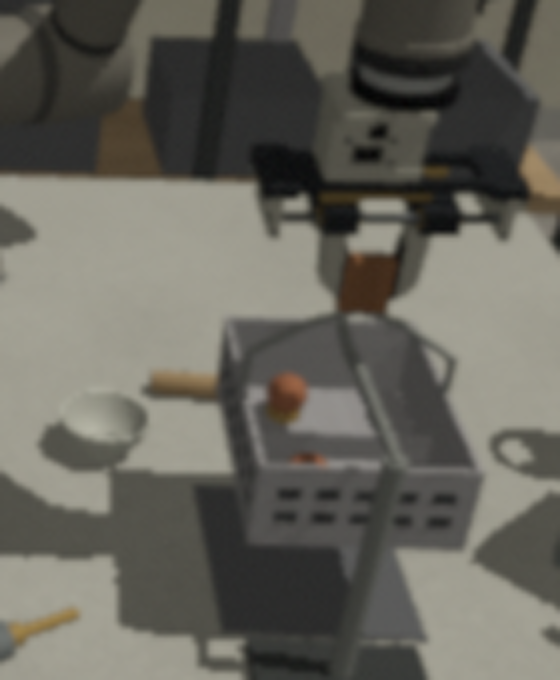

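View pics/g5.png

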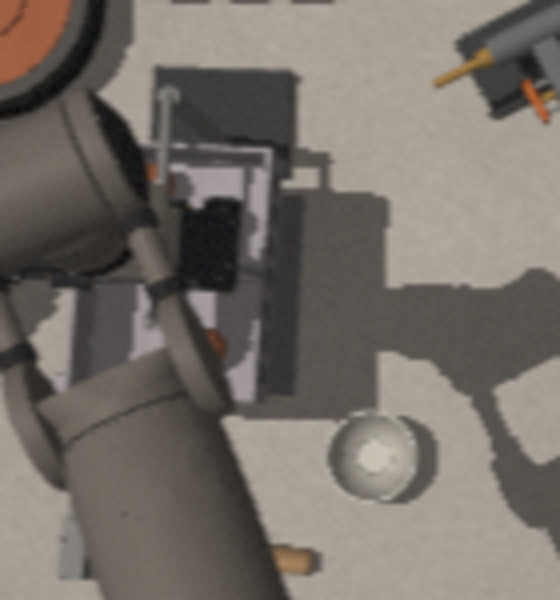

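```bash
python3 -c "
from h import *
s=cams.read_camera('scene')
f=lambda X:np.round((pr(s,X)-[280,90]+.5)*4)
from scipy.spatial.transform import Rotation as R
o=telemetry.observe();Rt=R.from_euler('xyz',o['tool_rot']).as_matrix();print(Rt[:,2])
b=o['tool_pos']+Rt[:,2]*.029;print(b,f(b),f(o['tool_pos']-Rt[:,2]*.005))
for d in(0,.1,.15,.2): print(d,f((.683-d,.346+d*.038,.219 if d<.14 else (.215 if d<.19 else .24))))
save(s,'g6.png',(345,140,405,215),9)
"
```

```text
[-0.0224743   0.04066499 -0.99892005]
[0.5328618  0.35131221 0.25747569] [360. 311.] [367. 273.]
0 [394. 464.]
0.1 [364. 387.]
0.15 [350. 357.]
0.2 [343. 299.]
```

View pics/g6.png

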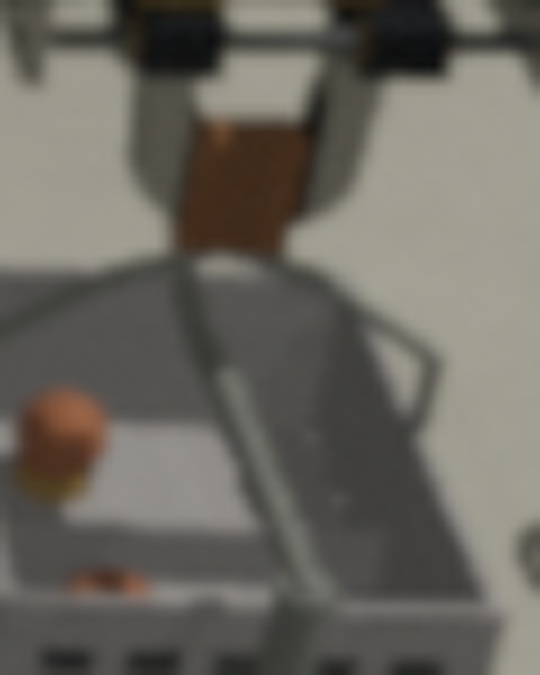

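Call:
{"fn": "servo_tool", "kwargs": {
  "targets": "0 0 6 0;0 0 8 0;0 0 8 0;0 0 5 0;0 0 0 0;0 0 0 0"
}}

```text
time: 59.58
tool_pos: [0.5321, 0.3514, 0.2572]
tool_rot: [3.102, -0.025, 3.099]
contact_force: [0.3, -0.0, -6.4]
opening: 0.04
```

```bash
python3 -c "
from h import *
go(.533,.3505,.2525,3.104,14)"
```

```text
pos [0.5321 0.3514 0.2572] rot [ 3.102 -0.025  3.099] F [ 0.3 -0.  -6.4] open 0.04 t 59.58
shift mm [-0.9 -0.9  4.7] dist 5 turn -0.005
per row [-0.1 -0.1  0.3]
```

Call:
{"fn": "servo_tool", "kwargs": {
  "targets": "0 0 2 0;0 0 0 0;0 0 2 0;0 0 0 0"
}}

```text
time: 60.08
tool_pos: [0.5324, 0.3517, 0.2536]
tool_rot: [3.102, -0.024, 3.099]
contact_force: [0.1, -0.4, -7.5]
opening: 0.0398
```

Call:
{"fn": "servo_tool", "kwargs": {
  "targets": "0 0 1 0;0 0 0 0;0 0 0 0"
}}

```text
time: 60.45
tool_pos: [0.5324, 0.3518, 0.2534]
tool_rot: [3.101, -0.023, 3.099]
contact_force: [0.4, -0.8, -5.9]
opening: 0.0398
```

Call:
{"fn": "servo_tool", "kwargs": {
  "targets": "0 0 2 0;0 0 0 0;0 0 0 0"
}}

```text
time: 60.82
tool_pos: [0.5325, 0.3518, 0.2533]
tool_rot: [3.1, -0.021, 3.099]
contact_force: [-1.3, -0.1, -3.5]
opening: 0.0391
```

Call:
{"fn": "servo_tool", "kwargs": {
  "targets": "0 0 1.5 0;0 0 0 0;0 0 0 0"
}}

```text
time: 61.2
tool_pos: [0.5325, 0.3518, 0.2532]
tool_rot: [3.1, -0.02, 3.099]
contact_force: [-2.0, -1.5, 0.1]
opening: 0.04
```

```bash
python3 -c "
from h import *
s=cams.read_camera('scene');save(s,'g7.png',(325,120,415,235),6)"
```

```text
(no output)
```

View pics/g7.png

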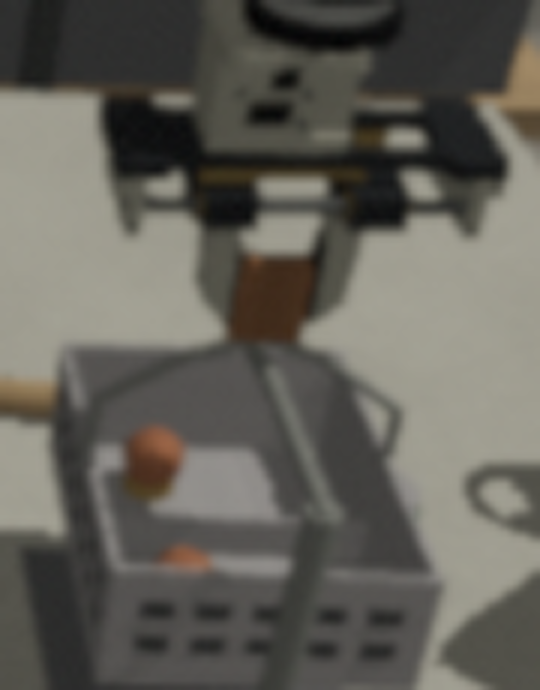

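Call:
{"fn": "servo_tool", "kwargs": {
  "targets": "0 0 0 0;0 0 0 0;0 0 0 0;0 0 0 0",
  "squeeze": 5
}}

```text
time: 61.75
tool_pos: [0.5334, 0.3517, 0.2532]
tool_rot: [3.1, -0.018, 3.099]
contact_force: [-0.8, -1.3, -0.6]
opening: 0.0402
```

Call:
{"fn": "servo_tool", "kwargs": {
  "targets": "0 0 0 0;0 0 0 0;0 0 0 0;0 0 0 0;0 0 0 0",
  "hand": 0.7
}}

```text
time: 62.38
tool_pos: [0.5339, 0.3526, 0.2539]
tool_rot: [3.097, -0.016, 3.099]
contact_force: [-1.3, -0.4, -0.1]
opening: 0.0642
```

```bash
python3 -c "
from h import *
go(.533,.3505,.35,3.104,14)
s=cams.read_camera('scene');save(s,'g8.png',(325,120,415,235),6)"
```

```text
pos [0.5339 0.3526 0.2539] rot [ 3.097 -0.016  3.099] F [-1.3 -0.4 -0.1] open 0.0642 t 62.38
shift mm [  0.8  -2.2 -96.1] dist 96 turn -0.005
per row [ 0.1 -0.2 -6.9]
```

View pics/g8.png

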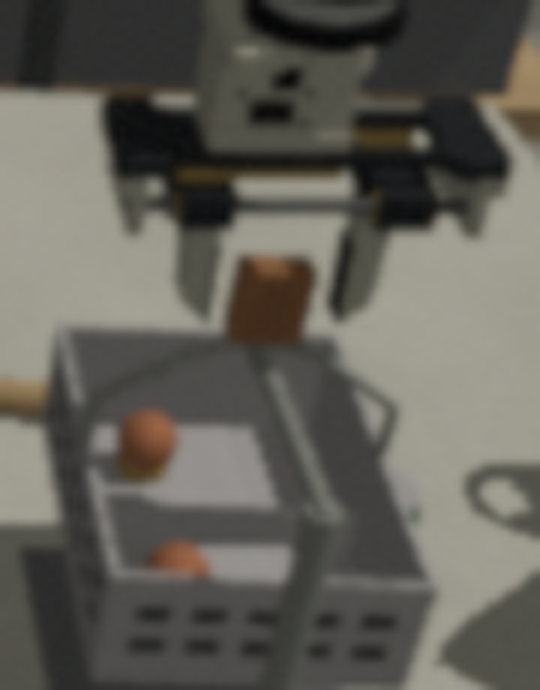

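Call:
{"fn": "servo_tool", "kwargs": {
  "targets": "0 1 -15 0;0 0 -15 0;0 0 -20 0;0 0 -20 0;0 0 -30 0;0 0 -30 0;0 0 0 0"
}}

```text
time: 63.3
tool_pos: [0.5358, 0.3474, 0.3959]
tool_rot: [3.094, -0.008, 3.099]
contact_force: [0.6, -0.1, 0.8]
opening: 0.0643
```

```bash
python3 -c "
from h import *
go(.7116,.0113,.26,.48,14)
print(telemetry.observe()['qpos'])
s=cams.read_camera('scene');save(s,'g9.png',(205,90,415,300),3.5)
s=cams.read_camera('scene');print(copper(s,(330,130,420,235)))"
```

```text
pos [0.5358 0.3474 0.3959] rot [ 3.094 -0.008  3.099] F [ 0.6 -0.1  0.8] open 0.0643 t 63.3
shift mm [-189.8 -328.4  135.9] dist 403 turn 2.619
per row [-13.6 -23.5   9.7]
[ 0.43307254  0.50962715  0.84795391  0.04734799  1.76941404 -1.08568653]
[(np.int32(147), array([369.61904762, 169.57823129]), array([364, 163,  13,  14], dtype=int32)), (np.int32(62), array([349.40322581, 194.03225806]), array([346, 190,   8,   9], dtype=int32)), (np.int32(20), array([355.5, 212.7]), array([352, 211,   8,   4], dtype=int32))]
```

View pics/g9.png

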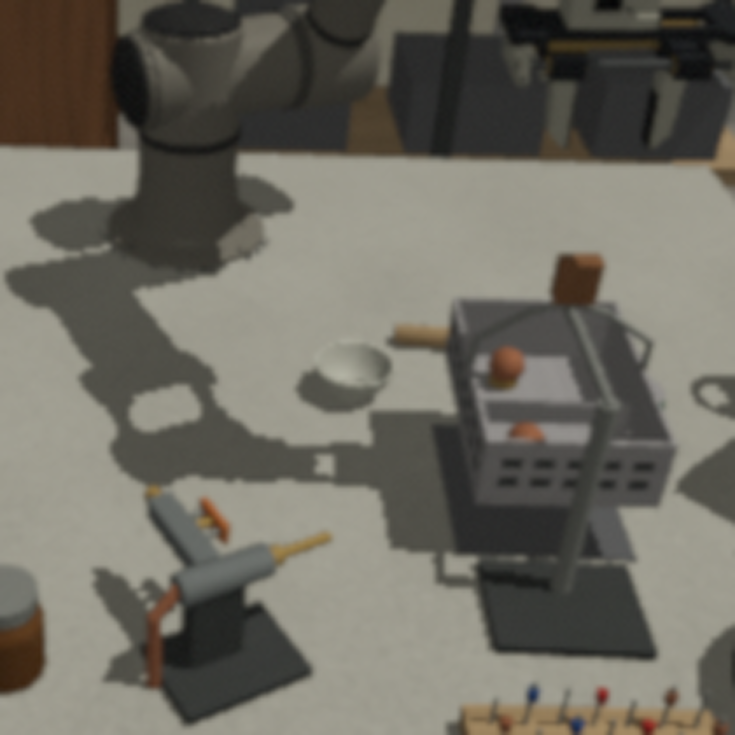

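Call:
{"fn": "servo_tool", "kwargs": {
  "targets": "0 0 0 -0.17;0 0 0 0;0 0 0 -0.17;0 0 0 0;0 0 0 -0.17;0 0 0 0;0 0 0 0",
  "hand": 1
}}

```text
time: 64.28
tool_pos: [0.534, 0.3469, 0.3867]
tool_rot: [3.095, -0.001, -2.69]
contact_force: [-0.2, -0.2, -1.4]
opening: 0.0918
```

```bash
python3 -c "
from h import *
go(.7116,.0113,.39,3.617,8)"
```

```text
pos [0.534  0.3469 0.3867] rot [ 3.095e+00 -1.000e-03 -2.690e+00] F [-0.2 -0.2 -1.4] open 0.0918 t 64.28
shift mm [ -13.3 -379.5   -3.3] dist 380 turn -6.307
per row [ -1.7 -47.4  -0.4]
```

Call:
{"fn": "servo_tool", "kwargs": {
  "targets": "-2 -47 0 -0.024;0 0 0 0;-2 -47 0 0;0 0 0 0;-2 -47 0 0;0 0 0 0;-2 -47 0 0;0 0 0 0;-2 -47 0 0;0 0 0 0;-2 -47 0 0;0 0 0 0;-2 -47 0 0;0 0 0 0;0 0 0 0"
}}

```text
time: 66.15
tool_pos: [0.6891, 0.078, 0.3739]
tool_rot: [3.084, 0.006, -2.674]
contact_force: [-1.0, -0.5, -1.0]
opening: 0.0917
```

```bash
python3 -c "
from h import *
go(.7116,.0113,.2,3.617-2*np.pi,8)"
```

```text
pos [0.6891 0.078  0.3739] rot [ 3.084  0.006 -2.674] F [-1.  -0.5 -1. ] open 0.0917 t 66.15
shift mm [ 10.  -69.6 173.9] dist 188 turn -0.007
per row [ 1.2 -8.7 21.7]
```

Call:
{"fn": "servo_tool", "kwargs": {
  "targets": "5 -35 0 -0.007;0 0 0 0;5 -35 0 0;0 0 0 0;0 0 20 0;0 0 0 0;0 0 20 0;0 0 0 0;0 0 20 0;0 0 0 0;0 0 20 0;0 0 0 0;0 0 20 0;0 0 0 0;0 0 20 0;0 0 0 0;0 0 0 0"
}}

```text
time: 68.28
tool_pos: [0.7122, 0.0371, 0.2767]
tool_rot: [3.097, 0.038, -2.649]
contact_force: [-0.4, -0.1, 0.7]
opening: 0.0917
```

```bash
python3 -c "
from h import *
go(.7116,.0113,.17,3.617-2*np.pi,8)"
```

```text
pos [0.7122 0.0371 0.2767] rot [ 3.097  0.038 -2.649] F [-0.4 -0.1  0.7] open 0.0917 t 68.28
shift mm [ 12.7 -22.5 106.7] dist 110 turn 0.017
per row [ 1.6 -2.8 13.3]
```

Call:
{"fn": "servo_tool", "kwargs": {
  "targets": "13 -22 0 0.017;0 0 0 0;0 0 20 0;0 0 20 0;0 0 20 0;0 0 0 0;0 0 0 0"
}}

```text
time: 69.15
tool_pos: [0.7138, 0.0102, 0.2202]
tool_rot: [3.101, 0.044, -2.671]
contact_force: [0.5, 0.7, 1.5]
opening: 0.092
```

```bash
python3 -c "
from h import *
go(.7116,.0113,.17,3.617-2*np.pi,8)
s=cams.read_camera('scene');save(s,'i1.png',(220,130,320,310),4)
t=cams.read_camera('top');save(t,'i2.png',(190,80,290,180),6)"
```

```text
pos [0.7138 0.0102 0.2202] rot [ 3.101  0.044 -2.671] F [0.5 0.7 1.5] open 0.092 t 69.15
shift mm [ 1.5  2.  50.2] dist 50 turn -0.005
per row [0.2 0.2 6.3]
```

View pics/i1.png

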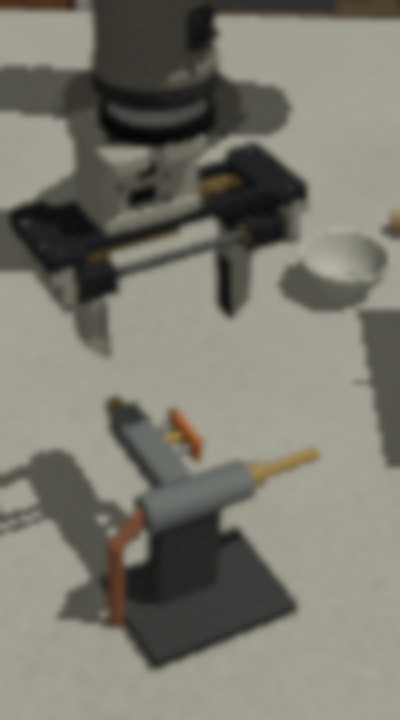

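View pics/i2.png

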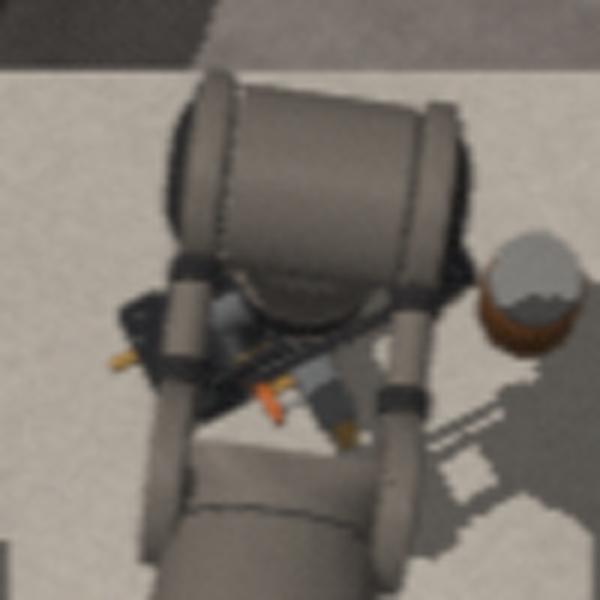

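Call:
{"fn": "servo_tool", "kwargs": {
  "targets": "1 2 18 0;0 0 18 0;0 0 18 0;0 0 0 0;0 0 0 0"
}}

```text
time: 69.88
tool_pos: [0.7154, 0.0143, 0.1708]
tool_rot: [3.106, 0.052, -2.671]
contact_force: [-0.5, -0.5, -0.3]
opening: 0.0918
```

```bash
python3 -c "
from h import *
go(.7116,.0113,.13,3.617-2*np.pi,8)
s=cams.read_camera('scene');save(s,'i3.png',(225,190,305,290),7)
from scipy.spatial.transform import Rotation as R
o=telemetry.observe();Rt=R.from_euler('xyz',o['tool_rot']).as_matrix();print(Rt[:,2])
f=lambda X:np.round((pr(s,X)-[225,190]+.5)*7)
for yy in(-.046,0,.046): print(yy,f(o['tool_pos']+Rt@[0,yy,.014]))
g=np.array([.7116,.0113,.1]);c,q=np.cos(.475),np.sin(.475)
for yy in(-.025,-.012,.025): print(yy,f(g+[-q*yy,c*yy,.011]))"
```

```text
pos [0.7154 0.0143 0.1708] rot [ 3.106  0.052 -2.671] F [-0.5 -0.5 -0.3] open 0.0918 t 69.88
shift mm [ 4.8 -1.  40.8] dist 41 turn -0.004
per row [ 0.6 -0.1  5.1]
[ 0.0298163   0.0555446  -0.99801091]
-0.046 [157. 295.]
0 [258. 261.]
0.046 [357. 228.]
-0.025 [193. 355.]
-0.012 [220. 346.]
0.025 [298. 321.]
```

View pics/i3.png

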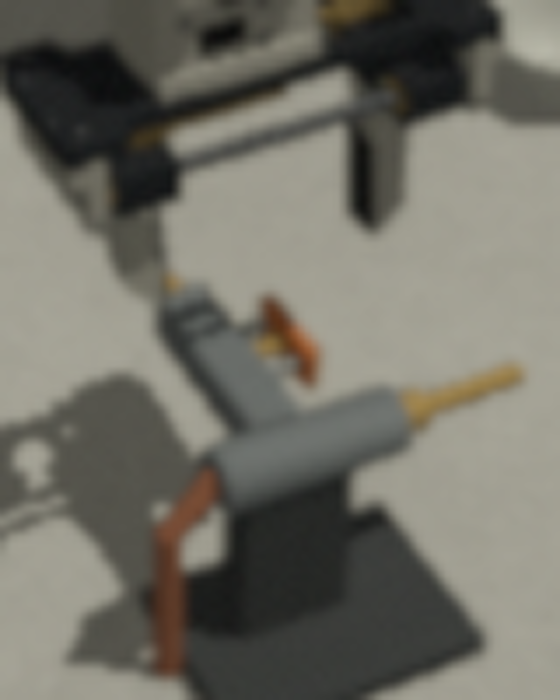

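Call:
{"fn": "servo_tool", "kwargs": {
  "targets": "5 -1 18 0;0 0 18 0;0 0 0 0;0 0 0 0"
}}

```text
time: 70.42
tool_pos: [0.7142, 0.0131, 0.1371]
tool_rot: [3.109, 0.057, -2.67]
contact_force: [0.1, -0.4, 0.4]
opening: 0.0921
```

```bash
python3 -c "
from h import *
go(.7116,.0113,.095,3.617-2*np.pi,8)"
```

```text
pos [0.7142 0.0131 0.1371] rot [ 3.109  0.057 -2.67 ] F [ 0.1 -0.4  0.4] open 0.0921 t 70.42
shift mm [ 3.2 -0.4 42.1] dist 42 turn -0.004
per row [ 0.4 -0.1  5.3]
```

Call:
{"fn": "servo_tool", "kwargs": {
  "targets": "3 0 14 0;0 0 14 0;0 0 0 0;0 0 0 0"
}}

```text
time: 70.92
tool_pos: [0.7127, 0.0134, 0.1075]
tool_rot: [3.109, 0.057, -2.67]
contact_force: [0.6, -0.9, -0.1]
opening: 0.0919
```

```bash
python3 -c "
from h import *
go(.7116,.0113,.095,3.617-2*np.pi,8)
s=cams.read_camera('scene');save(s,'i4.png',(225,190,305,290),7)"
```

```text
pos [0.7127 0.0134 0.1075] rot [ 3.109  0.057 -2.67 ] F [ 0.6 -0.9 -0.1] open 0.0919 t 70.92
shift mm [ 2.  -1.3 12.5] dist 13 turn -0.004
per row [ 0.2 -0.2  1.6]
```

View pics/i4.png

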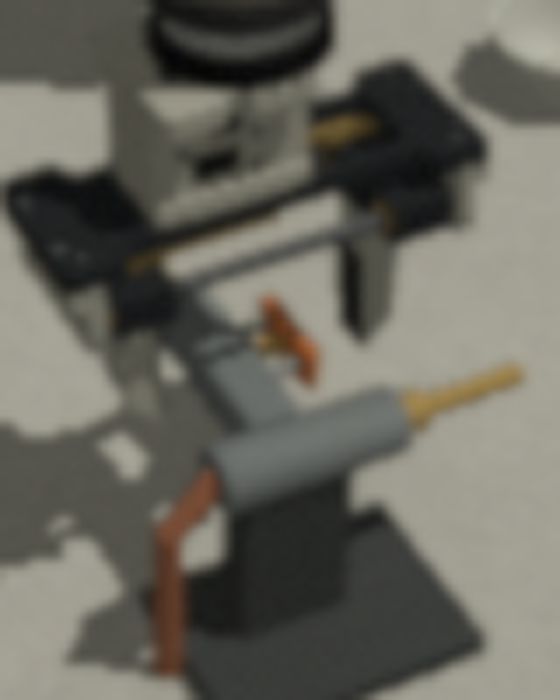

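Call:
{"fn": "servo_tool", "kwargs": {
  "targets": "2 -5 6 0;0 0 6 0;0 0 0 0;0 0 0 0"
}}

```text
time: 71.47
tool_pos: [0.714, 0.0081, 0.0948]
tool_rot: [3.11, 0.058, -2.671]
contact_force: [-0.5, 0.5, 0.3]
opening: 0.0918
```

```bash
python3 -c "
from h import *
go(.7116,.0113,.095,3.617-2*np.pi,8)"
```

```text
pos [0.714  0.0081 0.0948] rot [ 3.11   0.058 -2.671] F [-0.5  0.5  0.3] open 0.0918 t 71.47
shift mm [ 0.6  3.9 -0.2] dist 4 turn -0.004
per row [ 0.1  0.5 -0. ]
```

Call:
{"fn": "servo_tool", "kwargs": {
  "targets": "0 0 0 0;0 0 0 0;0 0 0 0;0 0 0 0;0 0 0 0;0 0 0 0",
  "hand": 0,
  "squeeze": 25
}}

```text
time: 72.22
tool_pos: [0.7156, 0.0057, 0.0953]
tool_rot: [3.115, 0.06, -2.67]
contact_force: [4.3, -5.5, -2.3]
opening: 0.0379
```

Call:
{"fn": "servo_tool", "kwargs": {
  "targets": "0 0 0 0;0 0 0 0;0 0 0 0;0 0 0 0;0 0 0 0;0 0 0 0;0 0 0 0;0 0 0 0;0 0 0 0;0 0 0 0;0 0 0 0;0 0 0 0;0 0 0 0;0 0 0 0;0 0 0 0;0 0 0 0"
}}

```text
time: 74.22
tool_pos: [0.7157, 0.0057, 0.0954]
tool_rot: [3.115, 0.06, -2.67]
contact_force: [0.3, -0.8, -0.5]
opening: 0.0377
```

```bash
python3 -c "
from h import *
go(.7116,.0113,.095,3.617-2*np.pi,8)
s=cams.read_camera('scene');save(s,'j1.png',(205,130,415,300),3.5)"
```

```text
pos [0.7157 0.0057 0.0954] rot [ 3.115  0.06  -2.67 ] F [ 0.3 -0.8 -0.5] open 0.0377 t 74.22
shift mm [1.1 6.8 0.4] dist 7 turn -0.004
per row [0.1 0.9 0. ]
```

View pics/j1.png

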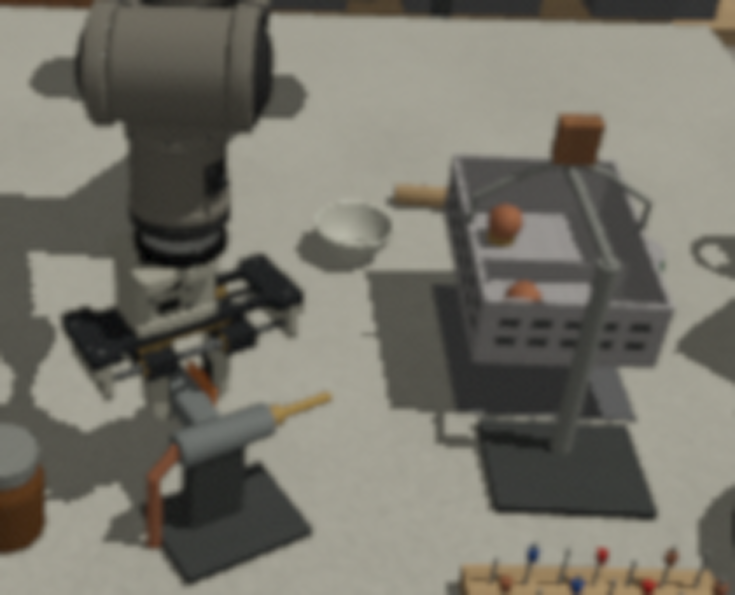

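Call:
{"fn": "servo_tool", "kwargs": {
  "targets": "0 0 0 0;0 0 0 0;0 0 0 0;0 0 0 0;0 0 0 0;0 0 0 0;0 3 0 0;0 0 0 0;0 0 -15 0;0 0 -15 0;0 0 -20 0;0 0 -30 0;0 0 -30 0;0 0 -30 0;0 0 -30 0;0 0 -30 0;0 0 0 0",
  "hand": 1
}}

```text
time: 76.4
tool_pos: [0.7048, -0.0011, 0.3135]
tool_rot: [3.118, 0.068, -2.67]
contact_force: [-0.9, -0.6, -0.0]
opening: 0.0919
```

```bash
python3 -c "
from h import *
go(.533,.3505,.38,3.104-2*np.pi,8)
t=cams.read_camera('top');save(t,'j2.png',(110,110,290,230),4)
s=cams.read_camera('scene');save(s,'j3.png',(325,120,415,235),6)"
```

```text
pos [ 0.7048 -0.0011  0.3135] rot [ 3.118  0.068 -2.67 ] F [-0.9 -0.6 -0. ] open 0.0919 t 76.4
shift mm [ -6.7 391.3 -66.5] dist 397 turn 0.509
per row [-0.8 48.9 -8.3]
```

View pics/j2.png

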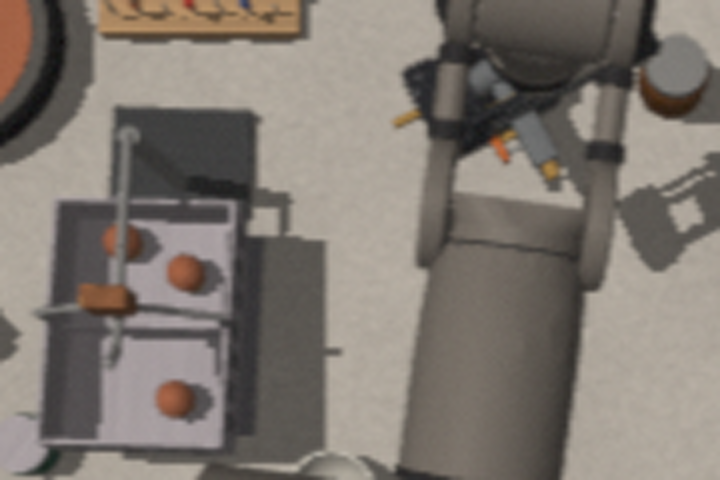

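View pics/j3.png

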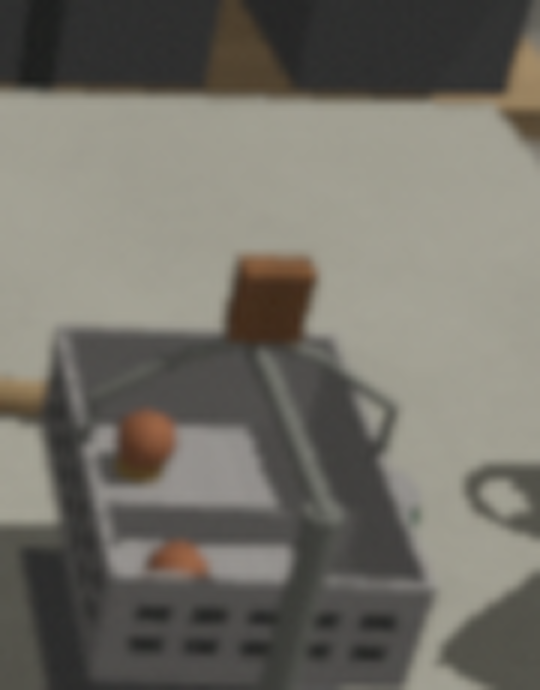

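```bash
python3 -c "
from h import *
t=cams.read_camera('top');s=cams.read_camera('scene')
a=copper(t,(125,175,150,195));b=copper(s,(355,155,385,180));print(a,b)
X,e=tri(t,a[0][1],s,b[0][1]);print(X,e, w(t,*a[0][1],.265))"
```

```text
[(np.int32(79), array([135.98734177, 184.41772152]), array([130, 181,  14,   8], dtype=int32))] [(np.int32(150), array([369.58666667, 169.60666667]), array([364, 163,  13,  14], dtype=int32))]
[0.53372835 0.35412143 0.24968738] 0.0021319346752691724 [0.53211972 0.35116226 0.265     ]
```

Call:
{"fn": "servo_tool", "kwargs": {
  "targets": "0 0 -20 0.17;0 0 -20 0;0 0 -20 0.17;0 0 0 0;0 0 0 0.165;0 0 0 0;0 0 0 0",
  "hand": 0.8
}}

```text
time: 77.47
tool_pos: [0.6997, -0.0034, 0.3564]
tool_rot: [3.085, 0.019, 3.109]
contact_force: [0.8, 0.3, -0.5]
opening: 0.0734
```

```bash
python3 -c "
from h import *
go(.533,.3515,.38,3.104,8)"
```

```text
pos [ 0.6997 -0.0034  0.3564] rot [3.085 0.019 3.109] F [ 0.8  0.3 -0.5] open 0.0734 t 77.47
shift mm [178.2 349.3 -23.6] dist 393 turn 0.005
per row [22.3 43.7 -3. ]
```

Call:
{"fn": "servo_tool", "kwargs": {
  "targets": "22 44 -6 0;0 0 0 0;22 44 -6 0;0 0 0 0;22 44 -6 0;0 0 0 0;22 44 -6 0;0 0 0 0;22 44 -3 0;0 0 0 0;22 44 0 0;0 0 0 0;22 44 0 0;0 0 0 0;0 0 0 0"
}}

```text
time: 79.35
tool_pos: [0.5613, 0.292, 0.3835]
tool_rot: [3.1, 0.007, 3.114]
contact_force: [0.1, 0.3, -0.7]
opening: 0.0738
```

```bash
python3 -c "
from h import *
go(.533,.3515,.38,3.104,2)"
```

```text
pos [0.5613 0.292  0.3835] rot [3.1   0.007 3.114] F [ 0.1  0.3 -0.7] open 0.0738 t 79.35
shift mm [29.9 58.7  3.5] dist 66 turn 0.010
per row [15.  29.4  1.7]
```

Tilt is back at 0.04. Finish alignment and descend.

Call:
{"fn": "servo_tool", "kwargs": {
  "targets": "15 29 0 0.01;0 0 0 0;15 29 0 0;0 0 0 0;0 0 20 0;0 0 0 0;0 0 20 0;0 0 0 0;0 0 0 0"
}}

```text
time: 80.47
tool_pos: [0.5439, 0.3384, 0.3457]
tool_rot: [3.106, 0.011, 3.088]
contact_force: [0.7, 0.2, 1.0]
opening: 0.0736
```

```bash
python3 -c "
from h import *
go(.533,.3505,.30,3.104,2)"
```

```text
pos [0.5439 0.3384 0.3457] rot [3.106 0.011 3.088] F [0.7 0.2 1. ] open 0.0736 t 80.47
shift mm [11.5 11.5 45.7] dist 48 turn -0.016
per row [ 5.8  5.8 22.8]
```

Call:
{"fn": "servo_tool", "kwargs": {
  "targets": "11 11 0 -0.016;0 0 0 0;0 0 15 0;0 0 15 0;0 0 0 0;0 0 0 0"
}}

```text
time: 81.22
tool_pos: [0.5332, 0.3522, 0.3157]
tool_rot: [3.105, 0.014, 3.106]
contact_force: [-0.9, 0.3, 0.4]
opening: 0.0735
```

```bash
python3 -c "
from h import *
go(.533,.3505,.2535,3.104,2)
s=cams.read_camera('scene');save(s,'k1.png',(325,120,415,235),6)"
```

```text
pos [0.5332 0.3522 0.3157] rot [3.105 0.014 3.106] F [-0.9  0.3  0.4] open 0.0735 t 81.22
shift mm [ 0.1 -1.7 62.2] dist 62 turn 0.002
per row [ 0.1 -0.9 31.1]
```

View pics/k1.png

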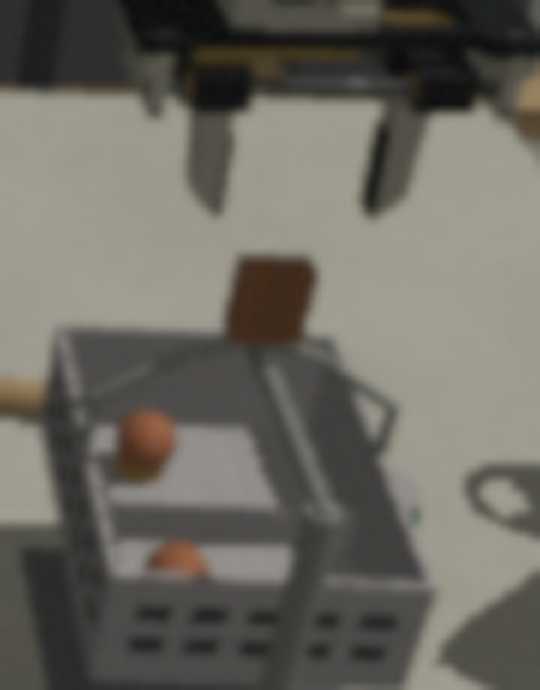

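Call:
{"fn": "servo_tool", "kwargs": {
  "targets": "0 -3 15 0;0 0 15 0;0 0 0 0;0 0 0 0"
}}

```text
time: 81.78
tool_pos: [0.5342, 0.3506, 0.2862]
tool_rot: [3.104, 0.016, 3.106]
contact_force: [0.3, -0.6, -0.0]
opening: 0.0732
```

```bash
python3 -c "
from h import *
go(.533,.351,.2535,3.104,2)"
```

```text
pos [0.5342 0.3506 0.2862] rot [3.104 0.016 3.106] F [ 0.3 -0.6 -0. ] open 0.0732 t 81.78
shift mm [ 1.2  0.3 32.7] dist 33 turn 0.002
per row [ 0.6  0.2 16.3]
```

Call:
{"fn": "servo_tool", "kwargs": {
  "targets": "1 -1 12 0;0 0 12 0;0 0 7 0;0 0 0 0;0 0 0 0"
}}

```text
time: 82.4
tool_pos: [0.5338, 0.351, 0.2533]
tool_rot: [3.103, 0.017, 3.106]
contact_force: [0.6, -0.5, -0.2]
opening: 0.0737
```

```bash
python3 -c "
from h import *
go(.533,.351,.2535,3.104,2)
s=cams.read_camera('scene');save(s,'k2.png',(325,120,415,235),6)"
```

```text
pos [0.5338 0.351  0.2533] rot [3.103 0.017 3.106] F [ 0.6 -0.5 -0.2] open 0.0737 t 82.4
shift mm [ 0.8 -0.  -0.2] dist 1 turn 0.002
per row [ 0.4 -0.  -0.1]
```

View pics/k2.png

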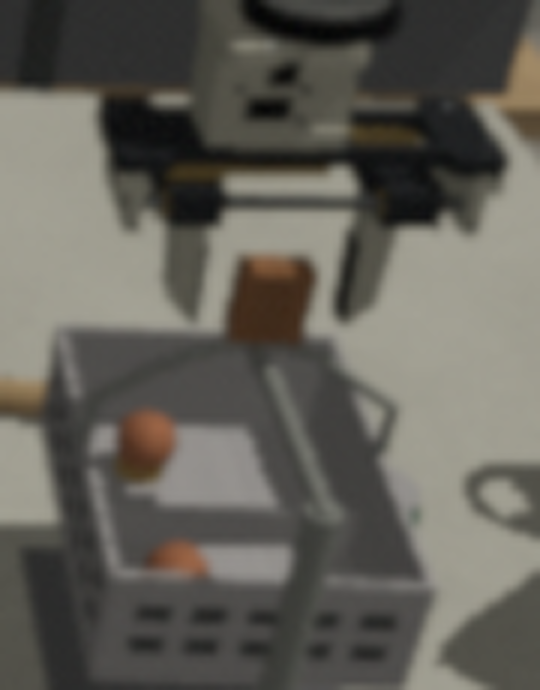

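Straddling the grip. Close.

Call:
{"fn": "servo_tool", "kwargs": {
  "targets": "0 0 0 0;0 0 0 0;0 0 0 0;0 0 0 0;0 0 0 0;0 0 0 0",
  "hand": 0,
  "squeeze": 45
}}

```text
time: 83.2
tool_pos: [0.5341, 0.3513, 0.2543]
tool_rot: [3.102, 0.018, 3.106]
contact_force: [0.1, 0.1, -1.0]
opening: 0.04
```

Call:
{"fn": "servo_tool", "kwargs": {
  "targets": "0 0 -6 0;0 0 -8 0;0 0 -10 0;0 0 -10 0;0 0 0 0;0 0 0 0"
}}

```text
time: 83.95
tool_pos: [0.5324, 0.3491, 0.2877]
tool_rot: [3.106, 0.013, 3.106]
contact_force: [0.5, -0.7, -6.7]
opening: 0.0398
```

```bash
python3 -c "
from h import *
go(.43,.3545,.288,3.104,10)
s=cams.read_camera('scene');save(s,'k3.png',(325,120,415,235),6)"
```

```text
pos [0.5324 0.3491 0.2877] rot [3.106 0.013 3.106] F [ 0.5 -0.7 -6.7] open 0.0398 t 83.95
shift mm [102.5   1.7  -0.3] dist 103 turn 0.002
per row [10.3  0.2 -0. ]
```

View pics/k3.png

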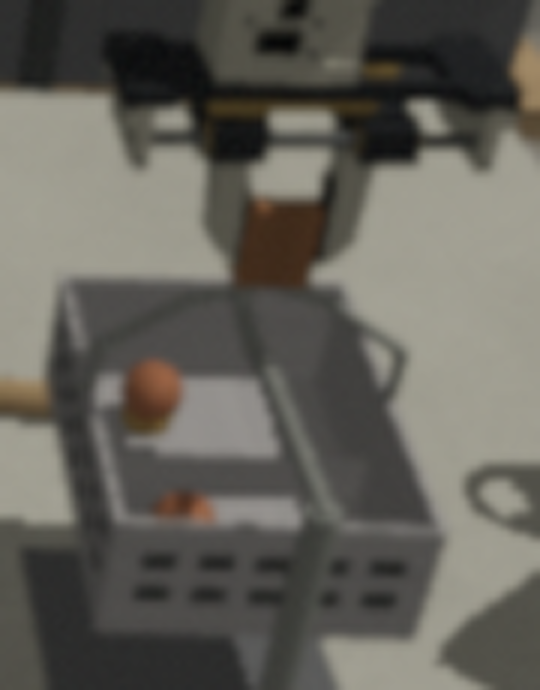

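Call:
{"fn": "servo_tool", "kwargs": {
  "targets": "8 0 0 0;12 0 0 0;14 0 0 0;14 0 0 0;14 0 0 0;14 0 0 0;14 0 0 0;10 0 0 0;0 0 0 0"
}}

```text
time: 85.12
tool_pos: [0.4234, 0.3528, 0.286]
tool_rot: [3.106, 0.011, 3.107]
contact_force: [2.0, -0.4, -6.2]
opening: 0.0397
```

```bash
python3 -c "
from h import *
go(.38,.355,.288,3.104,10)"
```

```text
pos [0.4234 0.3528 0.286 ] rot [3.106 0.011 3.107] F [ 2.  -0.4 -6.2] open 0.0397 t 85.12
shift mm [43.5  0.7 -2. ] dist 44 turn 0.003
per row [ 4.3  0.1 -0.2]
```

Call:
{"fn": "servo_tool", "kwargs": {
  "targets": "8 0 -1 0;12 0 -1 0;12 0 -1 0;8 0 -1 0;2 -8 0 0;0 -14 0 0;0 -20 0 0;0 -22 0 0;0 -22 0 0;0 -22 0 0;0 -22 0 0;0 -22 0 0;0 -14 0 0;0 -8 0 0;0 0 0 0"
}}

```text
time: 87.0
tool_pos: [0.3722, 0.1635, 0.2836]
tool_rot: [3.109, 0.014, 3.099]
contact_force: [0.3, 1.0, -6.5]
opening: 0.0401
```

```bash
python3 -c "
from h import *
go(.506,-.34,.288,3.104,24)
s=cams.read_camera('scene');save(s,'l1.png',(205,90,415,260),3.5)"
```

```text
pos [0.3722 0.1635 0.2836] rot [3.109 0.014 3.099] F [ 0.3  1.  -6.5] open 0.0401 t 87.0
shift mm [-155.  -497.4   -4.4] dist 521 turn -0.005
per row [ -6.5 -20.7  -0.2]
```

View pics/l1.png

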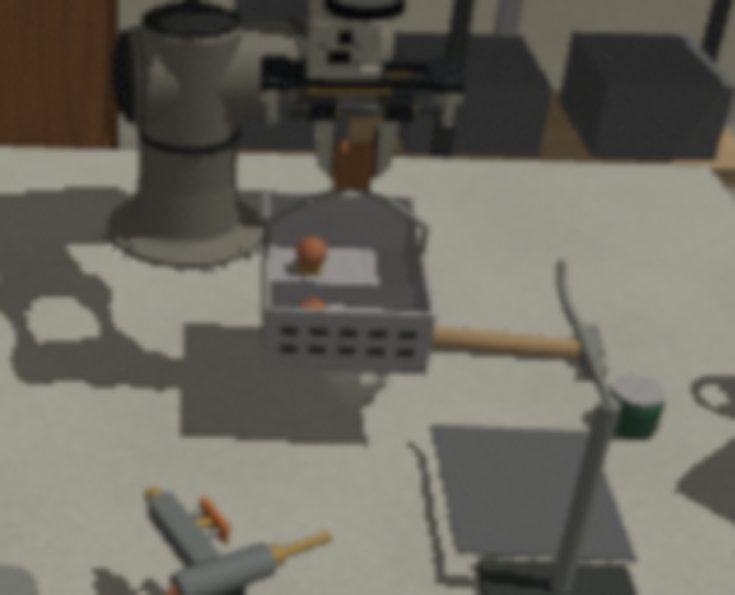

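Call:
{"fn": "servo_tool", "kwargs": {
  "targets": "-8 -4 0 0;-14 -8 0 0;-18 -10 0 0;-20 -12 0 0;-20 -16 0 0;-16 -20 0 0;-12 -22 0 0;-8 -22 0 0;-4 -22 0 0;-2 -22 0 0;-1 -22 0 0;-1 -22 0 0;-1 -14 0 0;0 -8 0 0;0 0 0 0"
}}

```text
time: 88.92
tool_pos: [0.505, -0.0845, 0.2733]
tool_rot: [3.11, 0.013, 3.096]
contact_force: [0.6, 0.6, -6.9]
opening: 0.04
```

```bash
python3 -c "
from h import *
go(.506,-.34,.288,3.104,13)"
```

```text
pos [ 0.505  -0.0845  0.2733] rot [3.11  0.013 3.096] F [ 0.6  0.6 -6.9] open 0.04 t 88.92
shift mm [ -12.6 -255.2  -14.7] dist 256 turn -0.008
per row [ -1.  -19.6  -1.1]
```

Call:
{"fn": "servo_tool", "kwargs": {
  "targets": "0 -8 0 0;-1 -14 0 0;-1 -20 0 0;-1 -22 0 0;-1 -22 0 0;-1 -22 0 0;-1 -22 0 0;-1 -22 0 0;-1 -22 0 0;-1 -22 0 0;-1 -20 0 0;-1 -14 0 0;0 -8 0 0;0 0 0 0;0 0 0 0"
}}

```text
time: 90.8
tool_pos: [0.5064, -0.3354, 0.2653]
tool_rot: [3.109, 0.013, 3.101]
contact_force: [0.1, 0.8, -6.5]
opening: 0.04
```

```bash
python3 -c "
from h import *
go(.506,-.34,.185,3.104,6)
s=cams.read_camera('scene');save(s,'m1.png',(80,90,290,260),3.5)
t=cams.read_camera('top');save(t,'m2.png',(270,130,400,250),5)"
```

```text
pos [ 0.5064 -0.3354  0.2653] rot [3.109 0.013 3.101] F [ 0.1  0.8 -6.5] open 0.04 t 90.8
shift mm [ 0.2 -4.6 80.3] dist 80 turn -0.003
per row [ 0.  -0.8 13.4]
```

View pics/m1.png

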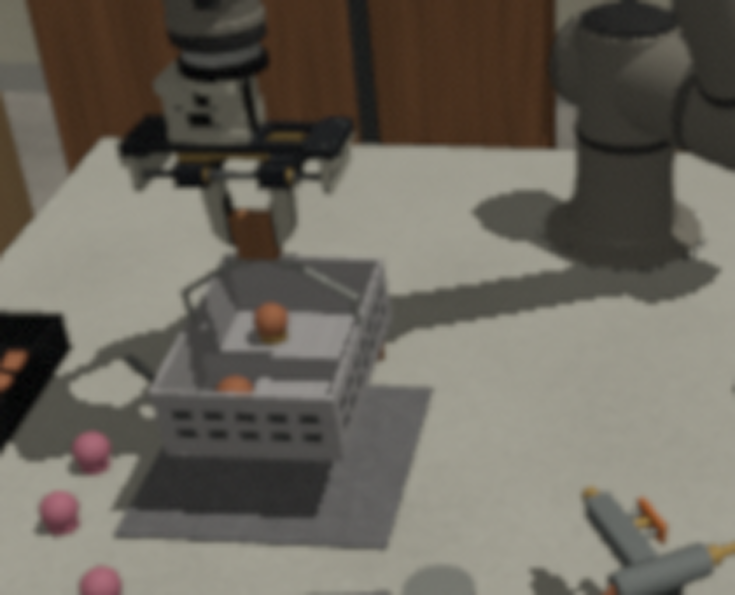

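View pics/m2.png

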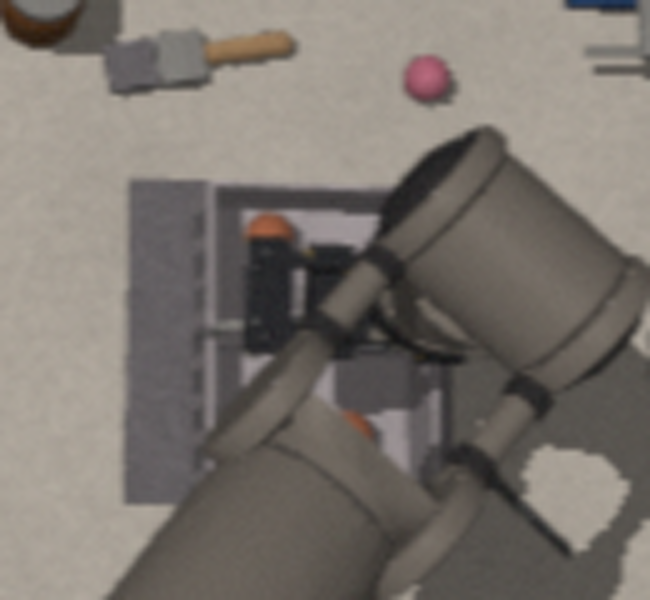

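Call:
{"fn": "servo_tool", "kwargs": {
  "targets": "0 -5 8 0;0 0 15 0;0 0 15 0;0 0 15 0;0 0 12 0;0 0 6 0;0 0 0 0;0 0 0 0"
}}

```text
time: 91.9
tool_pos: [0.5067, -0.3368, 0.1901]
tool_rot: [3.109, 0.012, 3.103]
contact_force: [-0.3, -0.3, -6.6]
opening: 0.0399
```

```bash
python3 -c "
from h import *
go(.506,-.34,.185,3.104,6)
s=cams.read_camera('scene');save(s,'m3.png',(100,140,230,260),5.5)"
```

```text
pos [ 0.5067 -0.3368  0.1901] rot [3.109 0.012 3.103] F [-0.3 -0.3 -6.6] open 0.0399 t 91.9
shift mm [ 0.6 -3.3  5.1] dist 6 turn -0.001
per row [ 0.1 -0.5  0.8]
```

View pics/m3.png

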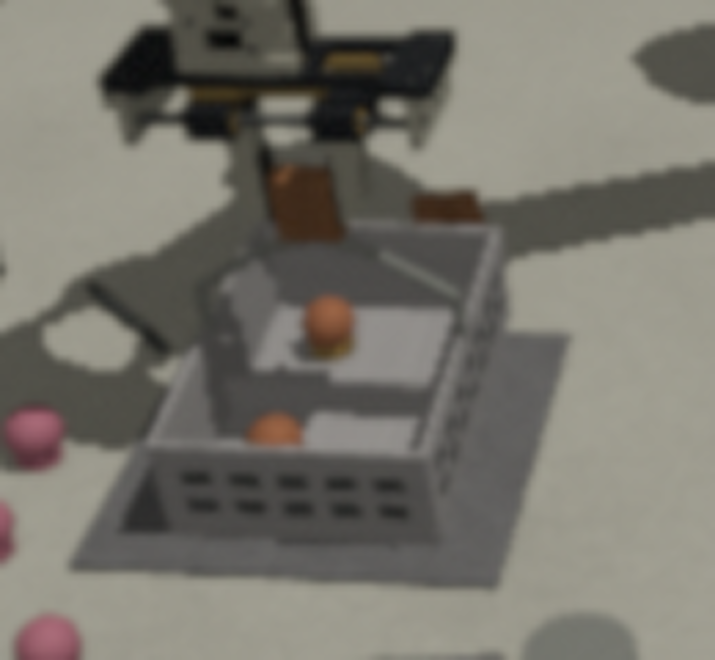

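Call:
{"fn": "servo_tool", "kwargs": {
  "targets": "0 0 3 0;0 0 0 0;0 0 3 0;0 0 0 0;0 0 0 0"
}}

```text
time: 92.58
tool_pos: [0.5059, -0.3361, 0.1894]
tool_rot: [3.11, 0.013, 3.103]
contact_force: [-1.1, 1.1, -2.5]
opening: 0.0396
```

Call:
{"fn": "servo_tool", "kwargs": {
  "targets": "0 0 2 0;0 0 0 0;0 0 0 0"
}}

```text
time: 92.95
tool_pos: [0.5055, -0.3358, 0.189]
tool_rot: [3.111, 0.012, 3.103]
contact_force: [-1.9, 0.7, -0.7]
opening: 0.0399
```

Call:
{"fn": "servo_tool", "kwargs": {
  "targets": "0 0 0 0;0 0 0 0;0 0 0 0",
  "squeeze": 8
}}

```text
time: 93.32
tool_pos: [0.5047, -0.3355, 0.1881]
tool_rot: [3.109, 0.009, 3.103]
contact_force: [-2.1, 1.5, -1.3]
opening: 0.0402
```

Call:
{"fn": "servo_tool", "kwargs": {
  "targets": "0 0 1.5 0;0 0 0 0;0 0 1.5 0;0 0 0 0;0 0 0 0"
}}

```text
time: 93.95
tool_pos: [0.5038, -0.3343, 0.1865]
tool_rot: [3.108, 0.008, 3.104]
contact_force: [-3.6, 1.0, -0.3]
opening: 0.0403
```

```bash
python3 -c "
from h import *
go(.506,-.34,.185,3.104,6)
s=cams.read_camera('scene');save(s,'m4.png',(100,140,230,260),5.5)"
```

```text
pos [ 0.5038 -0.3343  0.1865] rot [3.108 0.008 3.104] F [-3.6  1.  -0.3] open 0.0403 t 93.95
shift mm [-2.4 -5.6  1.5] dist 6 turn -0.000
per row [-0.4 -0.9  0.2]
```

View pics/m4.png

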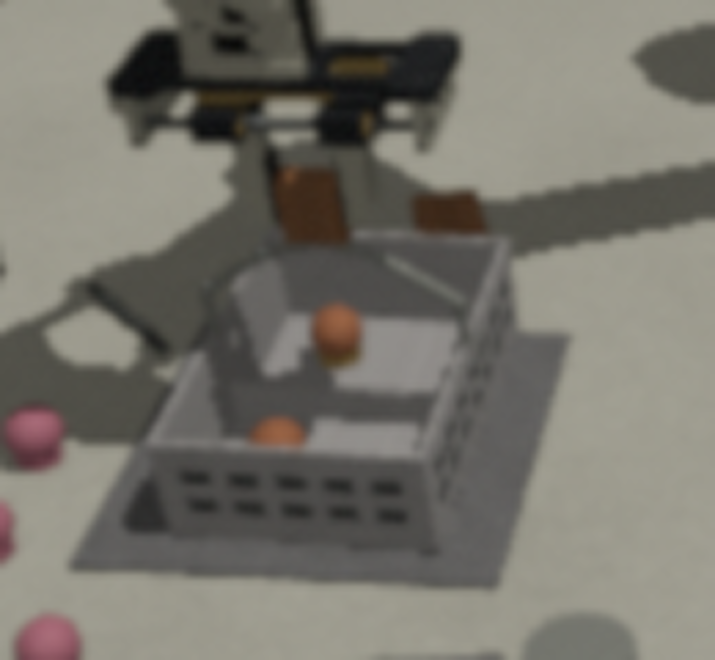

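Call:
{"fn": "servo_tool", "kwargs": {
  "targets": "2 -1 1 0;0 0 0 0;2 -1 1 0;0 0 0 0;2 -1 1 0;0 0 0 0"
}}

```text
time: 94.75
tool_pos: [0.4976, -0.3364, 0.1838]
tool_rot: [3.106, 0.009, 3.104]
contact_force: [-1.8, 2.5, 0.5]
opening: 0.0403
```

```bash
python3 -c "
from h import *
go(.506,-.34,.185,3.104,6)
s=cams.read_camera('scene');save(s,'m5.png',(100,140,230,260),5.5)"
```

```text
pos [ 0.4976 -0.3364  0.1838] rot [3.106 0.009 3.104] F [-1.8  2.5  0.5] open 0.0403 t 94.75
shift mm [-8.6 -3.3 -1.2] dist 9 turn 0.000
per row [-1.4 -0.6 -0.2]
```

View pics/m5.png

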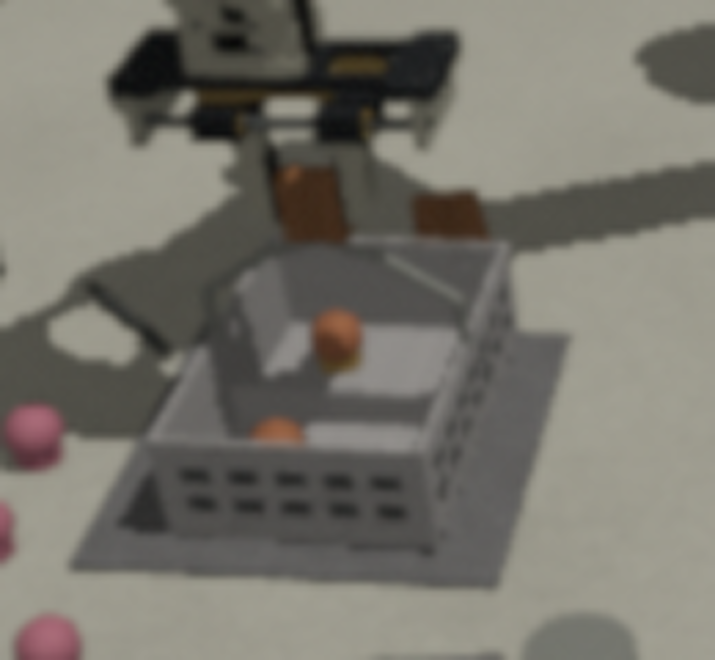

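Call:
{"fn": "servo_tool", "kwargs": {
  "targets": "0 0 0 0;0 0 0 0;0 0 0 0;0 0 0 0",
  "squeeze": 3
}}

```text
time: 95.3
tool_pos: [0.4976, -0.3361, 0.1836]
tool_rot: [3.106, 0.008, 3.105]
contact_force: [-3.1, 3.2, 1.2]
opening: 0.0405
```

Call:
{"fn": "servo_tool", "kwargs": {
  "targets": "1 -2 1 0;0 0 0 0;1 -2 1 0;0 0 0 0"
}}

```text
time: 95.8
tool_pos: [0.497, -0.3393, 0.1822]
tool_rot: [3.105, 0.012, 3.105]
contact_force: [-1.0, 3.5, 1.0]
opening: 0.0406
```

```bash
python3 -c "
from h import *
go(.506,-.34,.185,3.104,6)
s=cams.read_camera('scene');save(s,'m6.png',(100,140,230,260),5.5)"
```

```text
pos [ 0.497  -0.3393  0.1822] rot [3.105 0.012 3.105] F [-1.   3.5  1. ] open 0.0406 t 95.8
shift mm [-9.  -0.3 -2.8] dist 9 turn 0.001
per row [-1.5 -0.1 -0.5]
```

View pics/m6.png

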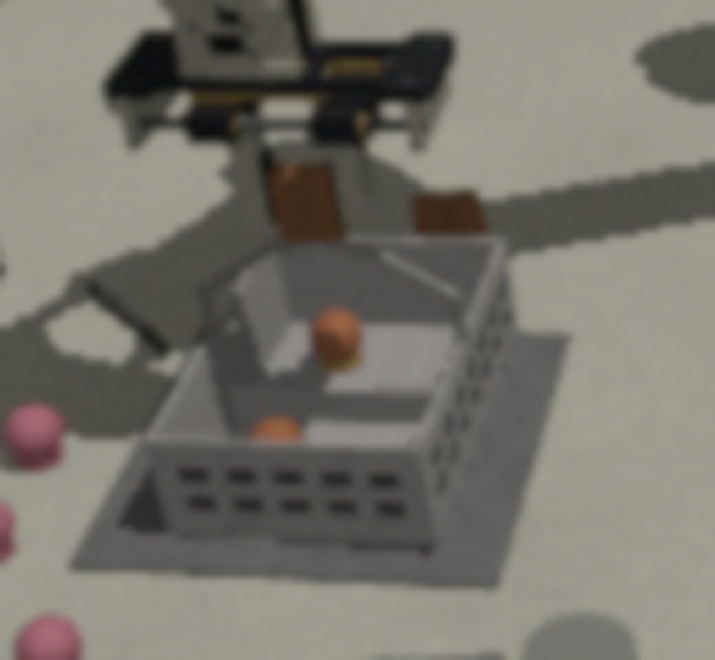

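Call:
{"fn": "servo_tool", "kwargs": {
  "targets": "0 -3 0.5 0;0 0 0 0;0 -3 0.5 0;0 0 0 0"
}}

```text
time: 96.35
tool_pos: [0.4973, -0.3445, 0.1813]
tool_rot: [3.104, 0.013, 3.105]
contact_force: [-0.2, 4.5, 1.6]
opening: 0.0415
```

```bash
python3 -c "
from h import *
go(.506,-.34,.185,3.104,6)
s=cams.read_camera('scene');save(s,'m7.png',(100,140,230,260),5.5)"
```

```text
pos [ 0.4973 -0.3445  0.1813] rot [3.104 0.013 3.105] F [-0.2  4.5  1.6] open 0.0415 t 96.35
shift mm [-8.5  4.9 -3.7] dist 10 turn 0.001
per row [-1.4  0.8 -0.6]
```

View pics/m7.png

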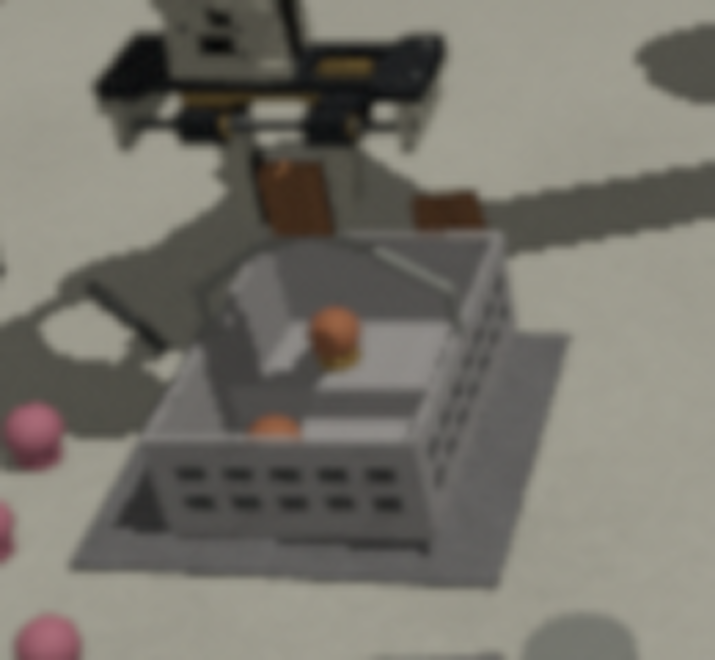

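Call:
{"fn": "servo_tool", "kwargs": {
  "targets": "0 3 0 0;0 0 0 0;0 3 0 0;0 0 0 0;0 3 0 0;0 0 0 0;0 2 0 0;0 0 0 0"
}}

```text
time: 97.4
tool_pos: [0.497, -0.3341, 0.1799]
tool_rot: [3.106, 0.011, 3.105]
contact_force: [-0.5, 0.8, -1.7]
opening: 0.041
```

```bash
python3 -c "
from h import *
go(.506,-.34,.185,3.104,6)
s=cams.read_camera('scene');save(s,'m8.png',(100,140,230,260),5.5)"
```

```text
pos [ 0.497  -0.3341  0.1799] rot [3.106 0.011 3.105] F [-0.5  0.8 -1.7] open 0.041 t 97.4
shift mm [-9.2 -5.5 -5.1] dist 12 turn 0.001
per row [-1.5 -0.9 -0.9]
```

View pics/m8.png

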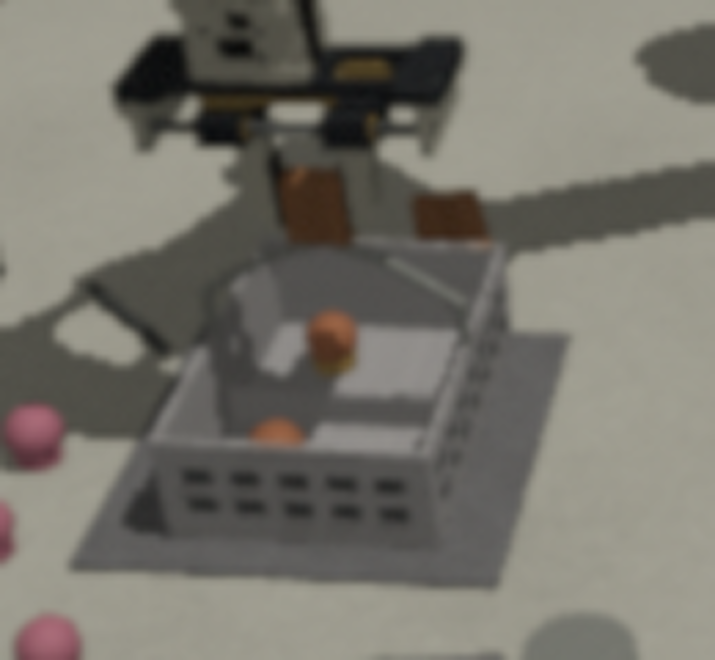

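Call:
{"fn": "servo_tool", "kwargs": {
  "targets": "0 0 0 0;0 0 0 0;0 0 0 0;0 0 0 0;0 0 0 0",
  "hand": 0.8
}}

```text
time: 98.08
tool_pos: [0.4978, -0.335, 0.1815]
tool_rot: [3.108, 0.014, 3.105]
contact_force: [0.5, -0.2, 0.2]
opening: 0.0733
```

Call:
{"fn": "servo_tool", "kwargs": {
  "targets": "0 0 -10 0;0 0 -15 0;0 0 -20 0;0 0 -30 0;0 0 -40 0;0 0 -40 0;0 0 -30 0;0 0 0 0"
}}

```text
time: 99.08
tool_pos: [0.4945, -0.3412, 0.3806]
tool_rot: [3.113, 0.02, 3.105]
contact_force: [-0.4, 0.8, -0.7]
opening: 0.0731
```

```bash
python3 -c "
from h import *
go(.506,-.34,.185,3.104,6)
s=cams.read_camera('scene');save(s,'n1.png',(80,120,300,300),3.5)
t=cams.read_camera('top');save(t,'n2.png',(200,90,420,260),3.5)
print(copper(s,(100,140,230,260)))"
```

```text
pos [ 0.4945 -0.3412  0.3806] rot [3.113 0.02  3.105] F [-0.4  0.8 -0.7] open 0.0731 t 99.08
shift mm [-11.4   1.6 195.6] dist 196 turn 0.001
per row [-1.9  0.3 32.6]
[(np.int32(150), array([157.4 , 176.82]), array([151, 171,  13,  13], dtype=int32)), (np.int32(90), array([181.52222222, 179.05555556]), array([176, 175,  13,   9], dtype=int32)), (np.int32(59), array([159.91525424, 201.        ]), array([157, 197,   7,   9], dtype=int32)), (np.int32(18), array([149.83333333, 218.11111111]), array([147, 217,   7,   3], dtype=int32))]
```

View pics/n1.png

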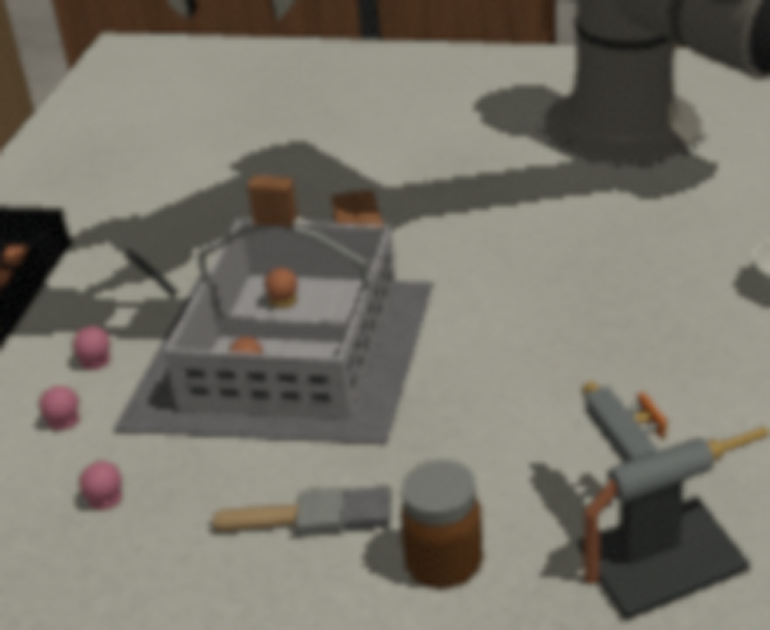

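View pics/n2.png

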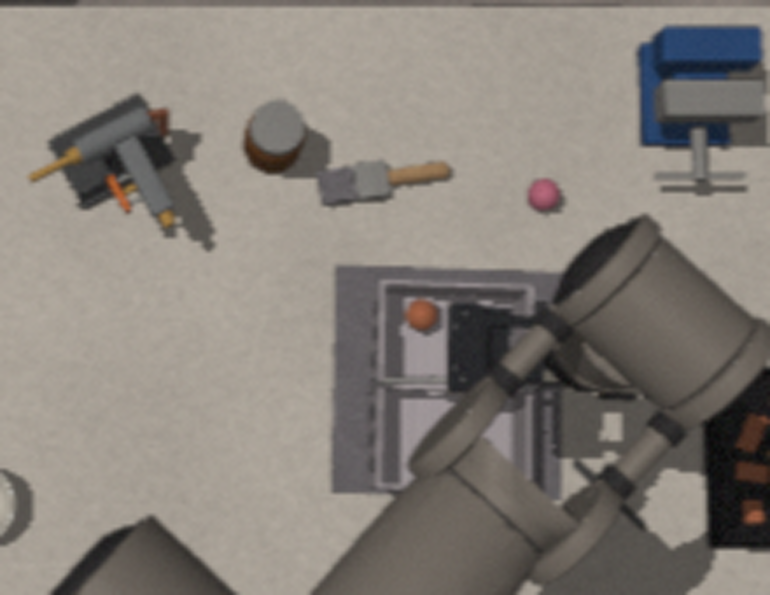

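Call:
{"fn": "servo_tool", "kwargs": {
  "targets": "0 45 0 0;0 45 0 0;0 45 0 0;0 45 0 0;0 45 0 0;0 0 0 0;0 0 0 0;0 0 0 0"
}}

```text
time: 100.18
tool_pos: [0.4991, -0.1094, 0.3738]
tool_rot: [3.1, -0.004, 3.102]
contact_force: [-0.2, -0.6, -0.5]
opening: 0.0737
```

```bash
python3 -c "
from h import *
t=cams.read_camera('top');save(t,'n3.png',(280,150,390,250),6)
s=cams.read_camera('scene')
a=[x for x in copper(t,(290,160,375,245))];print(a)
for m in cams.cut_out(t,'basket')[:1]:
  rc=cv2.minAreaRect(np.argwhere(m['region'])[:,::-1].astype(np.float32));print(w(t,*rc[0],.078))
for q,z in(('hammer',.01),('jar',.045),('tin',.025),('salt_bowl',.02),('brush',.01),('wood_block',.02),('chasing_punch',.005)):
  for p in(t,s):
    for d in cams.cut_out(p,q)[:1]: print(q,round(d['score'],2),np.round(w(p,*cen(d['region']),z)[:2],3))
"
```

```text
[(np.int32(14), array([322.71428571, 179.5       ]), array([322, 177,   3,   6], dtype=int32)), (np.int32(51), array([335.52941176, 187.43137255]), array([332, 184,   8,   8], dtype=int32)), (np.int32(49), array([335.42857143, 197.7755102 ]), array([330, 196,  12,   5], dtype=int32)), (np.int32(48), array([334.29166667, 217.5       ]), array([331, 214,   8,   8], dtype=int32)), (np.int32(33), array([318.93939394, 243.        ]), array([312, 241,  13,   4], dtype=int32))]
[ 0.49377403 -0.33289759  0.078     ]
hammer 0.81 [0.283 0.392]
hammer 0.62 [0.27  0.367]
jar 0.88 [ 0.778 -0.142]
jar 0.76 [ 0.779 -0.143]
tin 0.73 [0.421 0.486]
tin 0.57 [0.417 0.492]
salt_bowl 0.58 [0.368 0.192]
salt_bowl 0.88 [0.352 0.192]
brush 0.62 [ 0.735 -0.259]
brush 0.86 [ 0.736 -0.26 ]
wood_block 0.66 [ 0.293 -0.307]
wood_block 0.49 [ 0.257 -0.314]
chasing_punch 0.53 [ 0.486 -0.358]
chasing_punch 0.58 [ 0.372 -0.526]
```

View pics/n3.png

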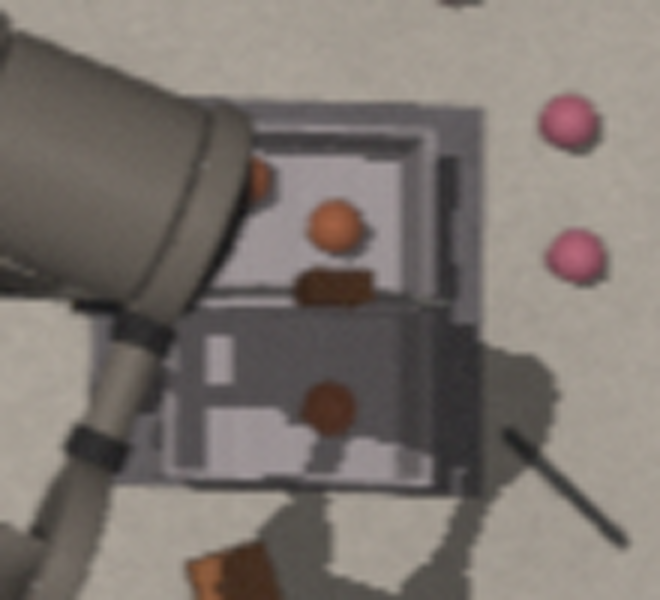

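All three knobs are in the basket, which stands level about 15 mm from the mat's centre. The bystanders have not moved and the trigger is released. Handing in.

```bash
python3 -c "
from h import *
go(.5,-.1,.37)
print(robot.hand_in())"
```

```text
pos [ 0.4992 -0.1085  0.3745] rot [ 3.100e+00 -2.000e-03  3.103e+00] F [-0.4  0.2 -0.2] open 0.0733 t 101.03
shift mm [-0.5  8.6  4.5] dist 10 
the job is handed in; nothing more can be done
None
```

I did the whole job and handed it in at about 101 s of the 210 s allowed; no verdict came back.

- **Knobs:** There were three copper knobs on the mat. I lowered each one into the basket and let it go at the basket floor.
- **Hanging:** I hung the basket on the hook by its bail and let go; the pictures showed it hanging free with all three knobs in it.
- **Blow gun:** I held the trigger for just over 2 s. The gripper opening read 37.7 mm, which is the trigger's end stop, and the trigger sprang back afterwards.
- **Setting down:** I took the basket off the hook and set it on the mat.

The last pictures showed three knobs in the basket. Its centre measured about 15 mm from the mat's centre (the limit is 50 mm), and it looked level. The arm was clear of everything.

Checks that disagreed or were rough:

- **Tool tilt:** The tool drifted up to about 0.1 rad off vertical during long moves. Because of that, the basket touched the mat on one edge first. I rocked it the wrong way briefly, then levelled it with a light grip before letting go.
- **Bystanders:** The networks' repeat fixes mostly matched the first ones. One wood block fix was off because the basket partly hid it. One chasing punch fix landed on the basket, but the top picture shows the punch where it was.

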